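# Hang the work lamp on the tool rack by its keyhole plate

### The job

The work lamp belongs on the left and middle screws of the sloping tool rack, but a roll of tape hangs on the left one. Move the roll over to the spare screw at the right and leave it hanging there, flat against the panel; then slip the lamp's two keyhole holes over the two screw heads and slide the lamp down the slope until it is locked fully home behind both heads, and let go. Do not shift or knock over the other things on the bench.

Things in the scene. Friction and masses are not known exactly. Their poses are not given: they have to be found in the camera images.
- panel: plywood face of the tool rack, fixed, sloping up at 40 degrees from level, facing roughly the robot; 300 mm up the slope, 400 mm wide. Origin: on its surface, middle of the lower edge, 35 mm above the bench. x up the slope, y to the left seen from the robot's side, z straight out of the panel. Its three round-head screws stand in one level row at x 160 mm
- rack: the rack's pine frame under the panel, fixed: base 250 mm deep (x), 436 mm wide (y), origin at the base's centre on the bench, 115 mm behind the panel's lower edge; it faces -x. On the panel (its x, y, mm): side rails beyond y +/-200, 20 high; lip at x 0-14, 22 high; block with bits at x 28-64, y -35 to 75, 40 high; tool rail and screwdrivers, x 215-374, 30 high
- screw_left (a point): left of the three equal steel screws that stand square out of the panel (panel y +134 mm): the point where its axis meets the panel's surface, panel axes. Shank 6 mm thick; head 14 mm in diameter, from 7 to 11 mm above the panel
- screw_right (a point): the same point of the middle screw (panel y +6 mm), which takes the lamp's right keyhole; 128 mm to the right of the left screw
- screw_spare (a point): the same point of the spare screw at the far right (panel y -105 mm)
- lamp: LED work lamp, 0.3-0.55 kg, lying lens up on its steel plate, 64 (x) by 160 (y) by 4 mm. Black box body 48 (x) by 52 (y) mm at its middle, 4 to 56 mm above the plate's underside, lens to 61. Origin: centre of the plate's underside; x is up when hung (from round hole to slot), y left, z out through the lens. Unlocked it slides down the slope, as friction alone does not hold it
- hole_left (a point): centre of the left keyhole's round hole, 20 mm in diameter, at the plate's underside (lamp x -4, y +64 mm), lamp axes. From it a slot 9 mm wide runs towards lamp +x and ends at x +17 mm. The keyhole goes right through the plate; screw_left's head passes the round hole but not the slot
- hole_right (a point): the same for the right keyhole (lamp x -4, y -64 mm) and screw_right
- seat_left (a point): where screw_left's axis lies in the left slot when the lamp is fully home, at the plate's underside (lamp x +14, y +64 mm), 18 mm from the hole's centre; lamp axes
- seat_right (a point): the same for the right slot (lamp x +14, y -64 mm)
- tape_roll: part-used roll of tape: ring 60 mm outside, 38 mm bore, 25 mm wide, 60 g, hanging on screw_left flat against the panel, the screw head at the top of its bore, so its centre lies 12 mm down the slope from the screw; about 36 mm is free between it and the left side rail. Origin: on its axis, in the end face against the panel; z along the axis, out of the panel
- tape_measure: grey pocket tape measure standing on the bench, 62 by 34 mm (with its steel hook 68), 56 mm high, origin under its centre; leave it alone
- sanding_block: cork sanding block lying on the bench, 75 by 45 mm, 28 mm high, origin under its centre; leave it alone
- glue_bottle: white glue bottle standing on the bench, 58 mm in diameter, 150 mm high, origin under its centre; leave it alone

How it is judged:
By the outcome, as a careful person would: the job done as asked, in the order asked, and still so for the second after the job is handed in, with the robot touching nothing.
It also fails if it takes over 51 s, if anything falls off the work surface, if the arm or the gripper's body presses on something with over 40 N, if the wrist force passes 120 N, or if a joint passes its speed limit or range.

### The arm

A 6-joint arm with a two-finger parallel gripper is mounted at the origin on the work surface. World frame = base frame: x ahead of the robot, y to its left, z up, the work surface at z = 0. Lengths are in m, angles in degrees, forces in N, time in s.
With the tool pointing down it reaches from about 0.375 to 0.9 m from the base axis. Payload 3.1 kg.
Tool frame: the origin (TCP) lies between the finger pads; the fingertips stand bot.tip_extent ahead of it and the grasp point (between the pads) lies 2 mm behind it (bot.tip_extent is the distance from the TCP to the fingertips, in m); z points along the fingers, y is the direction in which the jaws open and shut (so a half turn about z gives the same grasp; the last joint's range is limited). The gripper opens to 87 mm and grips with 3 to 60 N. Pads are 19 mm wide; open, the fingers measure 117 mm over their backs; the gripper's body (75 mm by 190 mm) begins 51 mm behind the grasp point.
Start: joints at [-10.227, 30.224, 82.088, -0, 67.689, -10.227], TCP at [0.625, 0, 0.24] pointing down, gripper open.
Joint ranges: [-176.69, 176.69], [-43.24, 126.21], [12.49, 139.97], [-82, 262], [0, 151.66], [-163.58, 163.58]. Speed limits (degrees/s): [159.86, 159.86, 180, 180, 180, 180].

### API

Orientations are given as a 3x3 rotation matrix whose columns are the frame's x, y, z axes.
In Python, from rig import bot, imaging, recognise, masks_of, mark_of gives the robot as it stands.
- The arm moves only by the tool send_rows, never from a script. Its argument "plan" is a list that holds one entry, the list of rows, each a list of 5 numbers: the shift along the world's x, y, z normalised to -1 to 1, where 1 is 0.03 m, then the turn about the world's z normalised to -1 to 1, where 1 is 0.1 rad, then the closure, from -1 (fully open) to 1 (shut). A call has 1 to 20 rows; each row shifts and turns the commanded pose from where the row before left it; what a row does not reach is not made up. A row lasts 1/10 s, in which the tool goes at most 50 mm and 8.59 degrees, less where a joint would pass 70% of its speed; a pose out of reach is approached as far as the arm can. A call with a number of a shift or a turn outside -1 to 1 is refused whole. A call with a gripper value outside its range is refused whole. The fingers move at their own pace and stop on an object; the grip force is fixed at half the most. Time passes only in rows, so rows that do not move let the fingers close. It gives the time, the measured TCP pose, the force and the opening at its end, in the units of the state.
- bot.read_state(): the state, without advancing time (a new reading comes with each control period).
- imaging.capture(name): name is "scene" or "side" or "wrist"; returns a dict with "img" (420x560x3 uint8, blue, green, red), "mtx" (3x3 intrinsics, pixels), "pose" (4x4, takes a point from camera to world coordinates); the wrist camera has in their place "T_tool_cam" (4x4, takes a point from camera to tool coordinates, whose origin is the TCP and whose axes are the flange's). Camera axes: x right, y down, z forward; pixel columns grow to the right and rows downward; lengths in m; the calibration is good to about 2 mm. The wrist camera is an equidistant fisheye: a pixel r from the principal point sees the ray r / f radians off the axis. A picture is of the moment at which its call begins: read the wrist's pose just before it. There is no depth.
- bot.hand_in(): hands the job in, once; it reports no verdict.
Trained networks look in the newest picture that a camera, given by its name, has taken for a name from the list of things; names that differ only in an ending like _2 or _b are one class to them, and where a whole thing is asked for, a point or a joint stands for the part that bears it (a point fixed in the world has none). Each returns a list of dicts, best first, with "conf" (0 to 1); they miss things now and then, are a little off and sometimes report something else, mostly with a low value. They report only what shows in the picture. A call takes as long as a camera call.
- recognise(camera, target): "at" ([x, y, z] in m, in world coordinates, good to about 4 mm: the middle of the surface that is visible of it).
- masks_of(camera, target): "region" (420x560 bool, what is visible of it).
- mark_of(camera, target): "at" ([x, y, z] in m, in world coordinates, good to about 4 mm: a listed point, or the origin of a listed thing).
The state is a dict: "time_s": time; "joint_positions": joint angles; "qvel": joint speeds; "tau": joint torques, N m; "position": TCP position; "tcp_rot": TCP orientation; "force": force on the tool from outside, world axes, zero at the start; "moment": the same for the moment, N m; "opening": opening from 0.0 (shut) to 1.0 (fully open).
Only numpy, scipy, OpenCV 4.12 (cv2) and the standard library are available. Lean on these libraries where they do the work, as an engineer would, in place of code of your own. Each camera call takes 0.05 s, during which the arm holds its last target.

## Working session

There is one attempt and no reset: what is moved stays moved. The work goes in short steps, Python scripts to look and compute and a tool call to move; the robot and the scene stay as the last step left them, time stands still between calls to the robot, and variables do not carry over. Pictures are saved under pics/ and viewed, and the job is handed in when it is done.

Besides the shell and the picture viewer there is one more tool, called after "Request:" as name(argument=value, ...) on one line, values as JSON. send_rows: Moves the arm, as the interface text tells. Its arguments: {"type":"object","properties":{"plan":{"type":"array"}},"required":["plan"]}

```bash
mkdir -p pics; ls; cat > h.py <<'E'
import numpy as np, cv2
from rig import bot, imaging, recognise, masks_of, mark_of
np.set_printoptions(precision=4,suppress=True)
E
python3 - <<'E'
from h import *
s=bot.read_state(); print(s['time_s'],s['position'],s['tcp_rot'],s['force'],s['opening'],bot.tip_extent)
for c in ['scene','side','wrist']:
    r=imaging.capture(c); cv2.imwrite(f'pics/{c}0.png',r['img'])
    print(c,r['mtx'],r.get('pose',r.get('T_tool_cam')))
    for t in ['screw_left','screw_right','screw_spare','lamp','hole_left','hole_right','seat_left','seat_right','tape_roll','panel','rack','tape_measure','sanding_block','glue_bottle']:
        o=mark_of(c,t); print(t,[(np.array(d['at']),round(d['conf'],2)) for d in o[:2]])
print(bot.read_state()['time_s'])
E
```

```text
pics
0.0 [0.6243 0.0002 0.2386] [[ 0.      1.     -0.0021]
 [ 1.     -0.      0.0004]
 [ 0.0004 -0.0021 -1.    ]] [-0.4357 -0.302   0.1083] 0.9959279884333075 0.017
scene [[441.1922   0.     281.4715]
 [  0.     441.1922 210.9783]
 [  0.       0.       1.    ]] [[ 0.4406  0.6296 -0.6399  1.1964]
 [ 0.8977 -0.3047  0.3183 -0.3941]
 [ 0.0054 -0.7147 -0.6994  0.8371]
 [ 0.      0.      0.      1.    ]]
screw_left [(array([0.5716, 0.2885, 0.1407]), 0.8)]
screw_right [(array([0.6058, 0.1649, 0.136 ]), 0.74)]
screw_spare [(array([0.6222, 0.0545, 0.138 ]), 0.75)]
lamp [(array([ 0.429 , -0.2068,  0.0004]), 0.82)]
hole_left [(array([ 0.4476, -0.1433,  0.0003]), 0.69)]
hole_right [(array([ 0.4059, -0.2621,  0.0012]), 0.85)]
seat_left [(array([ 0.4626, -0.1477,  0.0018]), 0.81), (array([0.4825, 0.1356, 0.0382]), 0.21)]
seat_right [(array([ 0.4202, -0.2663, -0.0014]), 0.9)]
tape_roll [(array([0.5604, 0.2895, 0.1321]), 0.55)]
panel [(array([0.479 , 0.1344, 0.0366]), 0.87), (array([0.5742, 0.292 , 0.1402]), 0.57)]
rack [(array([ 0.4659, -0.1473,  0.0012]), 0.27)]
tape_measure [(array([ 0.5999, -0.
[... 1470 characters left out ...]
   ]] [[-0.0017 -0.9532 -0.3025  0.0834]
 [ 1.     -0.002   0.0005  0.0003]
 [-0.0011 -0.3025  0.9532 -0.1464]
 [ 0.      0.      0.      1.    ]]
screw_left []
screw_right [(array([0.5974, 0.1703, 0.14  ]), 0.86)]
screw_spare [(array([0.6212, 0.0596, 0.1365]), 0.65)]
lamp []
hole_left [(array([ 0.4471, -0.1404, -0.0004]), 0.89)]
hole_right []
seat_left [(array([ 0.4585, -0.1522,  0.0002]), 0.93)]
seat_right []
tape_roll [(array([ 0.595 ,  0.1617, -0.0031]), 0.54)]
panel [(array([0.4802, 0.1361, 0.0344]), 0.65)]
rack [(array([0.5919, 0.159 , 0.0003]), 0.8)]
tape_measure []
sanding_block [(array([ 0.5925,  0.159 , -0.0002]), 0.65)]
glue_bottle [(array([ 0.641 , -0.1991, -0.0002]), 0.82)]
2.25
```

View pictures.

View pics/scene0.png

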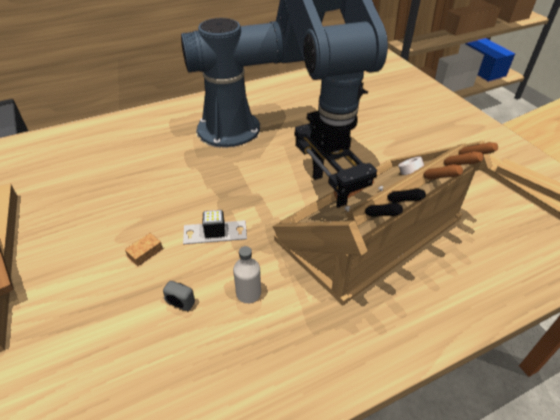

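View pics/side0.png

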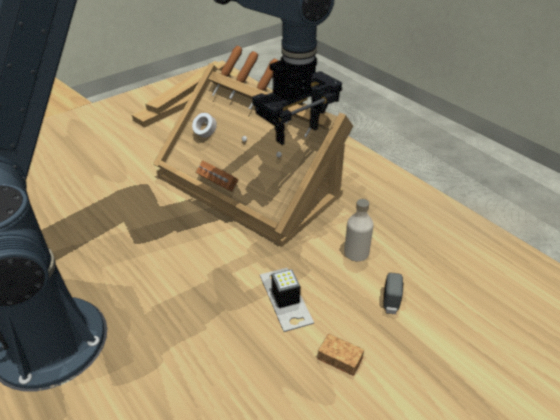

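View pics/wrist0.png

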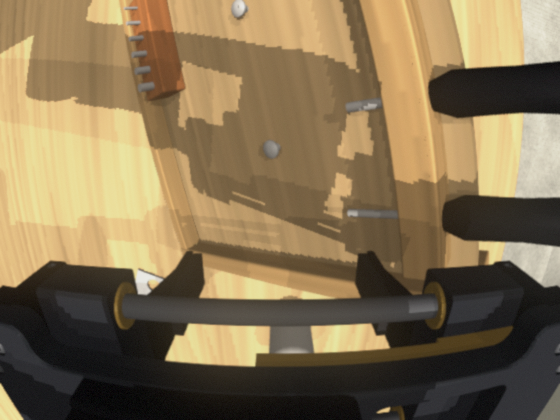

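```bash
cat >> h.py <<'E'
from scipy.optimize import least_squares
c40,s40=np.cos(np.radians(40)),np.sin(np.radians(40))
def P2W(p,q):  # panel pose p=(x0,y0,yaw), q panel coords m
    x,y,z=q; h=x*c40-z*s40; v=.035+x*s40+z*c40
    c,s=np.cos(p[2]),np.sin(p[2])
    return np.array([p[0]+c*h-s*y,p[1]+s*h+c*y,v])
E
python3 - <<'E'
from h import *
obs=[((.16,.134,0),[.5716,.2885,.1407]),((.16,.006,0),[.6058,.1649,.136]),((.16,-.105,0),[.6222,.0545,.138]),((0,0,0),[.479,.1344,.0366]),
((.16,.134,0),[.5689,.2907,.1371]),((.16,.006,0),[.6035,.1682,.1402]),((.16,-.105,0),[.6208,.0589,.1387]),((0,0,0),[.4783,.1357,.0345]),
((.16,.006,0),[.5974,.1703,.14]),((.16,-.105,0),[.6212,.0596,.1365]),((0,0,0),[.4802,.1361,.0344]),
((.148,.134,0),[.5604,.2895,.1321]),((.148,.134,0),[.5611,.2885,.1315])]
f=lambda p:np.concatenate([P2W(p,q)-np.array(o) for q,o in obs])
r=least_squares(f,[.479,.135,.2],loss='soft_l1',f_scale=.003)
print(r.x,np.degrees(r.x[2])); print(f(r.x).reshape(-1,3)*1000)
p=r.x
# grasp point panel coords for tape ; TCP is 2mm ahead (down) of grasp
for nm,q in [('tape grasp',(.148+.0092,.134,.0235)),('above',(.148+.0092,.134,.0235))]:
    w=P2W(p,q); w[2]-=.002; print(nm,w)
E
```

```text
[0.4796 0.1345 0.2154] 12.339485372064175
[[-0.8976  3.134  -2.854 ]
 [-7.7435  1.691   1.846 ]
 [-0.4224  3.6552 -0.154 ]
 [ 0.6031  0.1365 -1.6   ]
 [ 1.8024  0.934   0.746 ]
 [-5.4435 -1.609  -2.354 ]
 [ 0.9776 -0.7448 -0.854 ]
 [ 1.3031 -1.1635  0.5   ]
 [ 0.6565 -3.709  -2.154 ]
 [ 0.5776 -1.4448  1.346 ]
 [-0.5969 -1.5635  0.6   ]
 [ 1.3222  0.1695 -1.9674]
 [ 0.6222  1.1695 -1.3674]]
tape grasp [0.5539 0.2879 0.152 ]
above [0.5539 0.2879 0.152 ]
```

Request:
send_rows(plan=[[[-0.3,0.4,0.05,1,-0.7],[-0.3,0.5,0.05,1,-0.7],[-0.3,0.55,0.05,1,-0.7],[-0.3,0.55,0.05,1,-0.7],[-0.3,0.55,0.05,1,-0.7],[-0.3,0.55,0.05,1,-0.7],[-0.2,0.55,0.05,1,-0.7],[-0.2,0.55,0.05,1,-0.7],[-0.2,0.55,0.05,1,-0.7],[-0.2,0.55,0.05,1,-0.7],[0,0.55,0.05,1,-0.7],[0,0.55,0,1,-0.7],[0,0.55,0,1,-0.7],[0,0.55,0,1,-0.7],[0,0.55,0,1,-0.7],[0,0.55,0,1,-0.7],[0,0.55,0,1,-0.7],[0,0.5,0,0.85,-0.7],[0,0,0,0,-0.7]]])

```text
time_s: 4.15
position: [0.5468, 0.2911, 0.256]
tcp_rot: [[-0.977, -0.215, 0.0], [-0.215, 0.977, 0.001], [-0.001, 0.001, -1.0]]
force: [0.5, -1.1, -0.1]
opening: 0.848
```

```bash
cat >> h.py <<'E'
def wpose(s,T):
    W=np.eye(4); W[:3,:3]=np.array(s['tcp_rot']); W[:3,3]=s['position']; return W@T
def fproj(r,W,X):  # world pt -> fisheye pixel
    Y=np.linalg.inv(W)@np.append(X,1); Y=Y[:3]
    th=np.arctan2(np.hypot(Y[0],Y[1]),Y[2]); ph=np.arctan2(Y[1],Y[0]); K=r['mtx']
    return np.array([K[0,2]+K[0,0]*th*np.cos(ph),K[1,2]+K[1,1]*th*np.sin(ph)])
def fray(r,W,u):
    K=r['mtx']; d=np.array([(u[0]-K[0,2])/K[0,0],(u[1]-K[1,2])/K[1,1]]); th=np.hypot(*d)
    v=np.array([d[0]/th*np.sin(th),d[1]/th*np.sin(th),np.cos(th)]) if th>0 else np.array([0,0,1.])
    return W[:3,3],W[:3,:3]@v
PP=np.array([.4796,.1345,.2154])
def toP(p,X):
    X=np.asarray(X)-[p[0],p[1],.035]; c,s=np.cos(p[2]),np.sin(p[2])
    h=c*X[0]+s*X[1]; y=-s*X[0]+c*X[1]
    return np.array([h*c40+X[2]*s40,y,-h*s40+X[2]*c40])
def ray2panel(p,o,d,z):
    a=toP(p,o); b=toP(p,o+d)-a; t=(z-a[2])/b[2]; return a+t*b
E
cat > look.py <<'E'
from h import *
import sys
n=sys.argv[1]
s=bot.read_state(); r=imaging.capture('wrist'); W=wpose(s,r['T_tool_cam'])
np.savez('w_%s.npz'%n,W=W,mtx=r['mtx'],img=r['img'])
print(s['time_s'],s['position'],np.array(s['tcp_rot'])[:,1],s['opening'],s['force'])
im=r['img'].copy()
for q in [(.16,.134,.011),(.16,.006,.011),(.16,-.105,.011)]:
    u=fproj(r,W,P2W(PP,q)); print(q,u); cv2.drawMarker(im,tuple(int(v) for v in u),(0,0,255),0,9,1)
cv2.imwrite('pics/%s.png'%n,im)
E
python3 look.py a1
```

```text
4.15 [0.5468 0.2911 0.256 ] [-0.2145  0.9767  0.0006] 0.8484194064628751 [ 0.5067 -1.1421 -0.0596]
(0.16, 0.134, 0.011) [274.5587 235.0311]
(0.16, 0.006, 0.011) [133.6392 233.7898]
(0.16, -0.105, 0.011) [ 43.8115 231.5649]
```

View pics/a1.png

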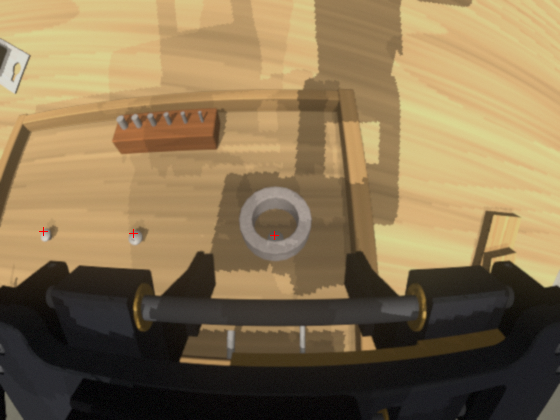

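```bash
python3 - <<'E'
from h import *
d=np.load('w_a1.npz'); im=d['img']
a=[cv2.resize(im[215:255,x:x+50],None,fx=8,fy=8,interpolation=0) for x in (20,112)]
b=cv2.resize(im[180:265,232:318],None,fx=4,fy=4,interpolation=0)
b=b[:320]; cv2.imwrite('pics/a1z.png',np.hstack(a)); cv2.imwrite('pics/a1t.png',b)
E
```

```text
(no output)
```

View pics/a1z.png

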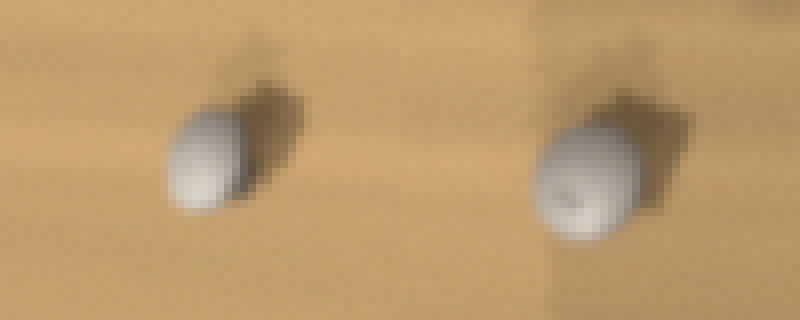

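View pics/a1t.png

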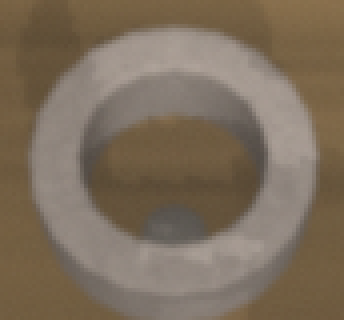

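```bash
python3 - <<'E'
from h import *
d=np.load('w_a1.npz'); r=dict(mtx=d['mtx'])
for u,z in [((45.5,235),.009),((135.1,237.9),.009),((275.3,180+70/4),.025), ((275.3,180+26/4),.025),((239.5,220),.025),((311,220),.025)]:
    print(u,ray2panel(PP,*fray(r,d['W'],u),z)*1000)
E
```

```text
(45.5, 235) [ 163.0085 -103.2202    9.    ]
(135.1, 237.9) [163.2385   7.1371   9.    ]
(275.3, 197.5) [131.6072 134.6876  25.    ]
(275.3, 186.5) [121.2399 134.6414  25.    ]
(239.5, 220) [151.8275 105.4884  25.    ]
(311, 220) [151.882  163.8839  25.    ]
```

Request:
send_rows(plan=[[[0.27,-0.07,-0.4,0,-0.7],[0,0,-0.6,0,-0.7],[0,0,-0.6,0,-0.7],[0,0,-0.6,0,-0.7],[0,0,-0.5,0,-0.7],[0,0,-0.35,0,-0.7],[0,0,-0.2,0,-0.7],[0,0,-0.1,0,-0.7],[0,0,0,0,-0.7]]])

```text
time_s: 5.1
position: [0.5553, 0.2872, 0.1554]
tcp_rot: [[-0.977, -0.212, 0.0], [-0.212, 0.977, -0.0], [-0.0, -0.0, -1.0]]
force: [-0.2, -0.1, -0.0]
opening: 0.848
```

```bash
python3 look.py a2; python3 - <<'E'
from h import *
r=imaging.capture('side'); cv2.imwrite('pics/s2.png',cv2.resize(r['img'][60:240,130:370],None,fx=3,fy=3))
E
```

```text
5.1 [0.5553 0.2872 0.1554] [-0.2121  0.9772 -0.0001] 0.8483222200374393 [-0.1765 -0.1019 -0.0232]
(0.16, 0.134, 0.011) [282.2607 288.4998]
(0.16, 0.006, 0.011) [ 79.7014 279.6257]
(0.16, -0.105, 0.011) [-21.2287 267.1802]
```

View pics/a2.png

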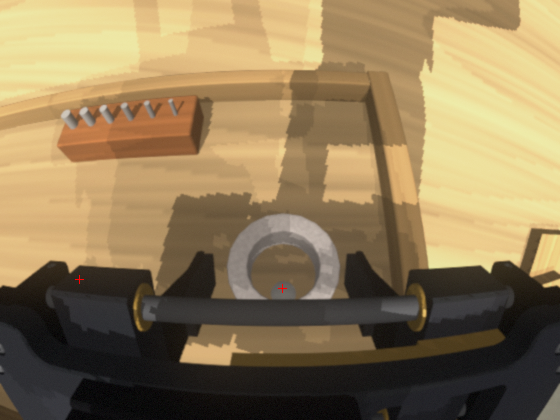

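View pics/s2.png

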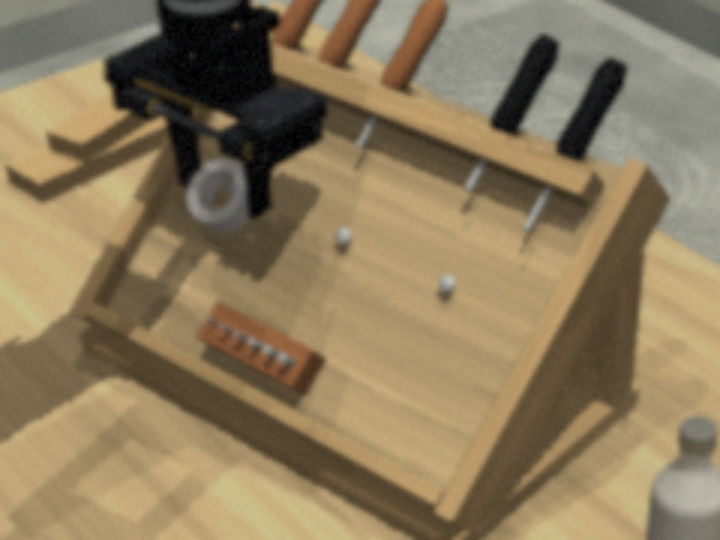

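Request:
send_rows(plan=[[[-0.03,0.05,-0.1,0,-0.7],[0,0,0,0,-0.3],[0,0,0,0,0.2],[0,0,0,0,1],[0,0,0,0,1],[0,0,0,0,1],[0,0,0,0,1]]])

```text
time_s: 5.9
position: [0.5542, 0.2891, 0.1527]
tcp_rot: [[-0.977, -0.213, 0.0], [-0.213, 0.977, 0.0], [-0.0, 0.0, -1.0]]
force: [-1.2, 0.7, 1.3]
opening: 0.687
```

Request:
send_rows(plan=[[[-0.1,-0.02,0.13,0,1],[-0.21,-0.045,0.255,0,1],[-0.21,-0.045,0.255,0,1],[-0.21,-0.045,0.255,0,1],[-0.11,-0.025,0.13,0,1],[0.1,-0.4,0.09,0,1],[0.14,-0.64,0,0,1],[0.14,-0.64,0,0,1],[0.14,-0.64,0,0,1],[0.14,-0.64,0,0,1],[0.14,-0.64,0,0,1],[0.14,-0.64,0,0,1],[0.14,-0.64,0,0,1],[0.14,-0.64,0,0,1],[0.14,-0.64,0,0,1],[0.14,-0.64,0,0,1],[0.14,-0.64,0,0,1],[0.14,-0.4,0,0,1],[0.12,0,0,0,1],[0,0,0,0,1]]])

```text
time_s: 7.9
position: [0.5866, 0.0482, 0.186]
tcp_rot: [[-0.977, -0.212, 0.001], [-0.212, 0.977, 0.0], [-0.001, 0.0, -1.0]]
force: [-1.0, -0.4, 0.0]
opening: 0.689
```

```bash
python3 look.py a3; python3 - <<'E'
from h import *
r=imaging.capture('side'); cv2.imwrite('pics/s3.png',cv2.resize(r['img'][60:240,130:370],None,fx=3,fy=3))
E
```

```text
7.9 [0.5866 0.0482 0.186 ] [-0.2117  0.9773  0.0002] 0.6894659492862076 [-0.9851 -0.3552  0.0346]
(0.16, 0.134, 0.011) [554.2519 271.5544]
(0.16, 0.006, 0.011) [437.6262 284.8979]
(0.16, -0.105, 0.011) [283.7085 291.4925]
```

View pics/a3.png

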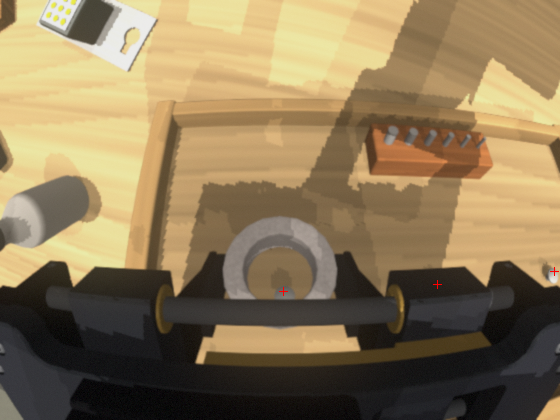

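View pics/s3.png

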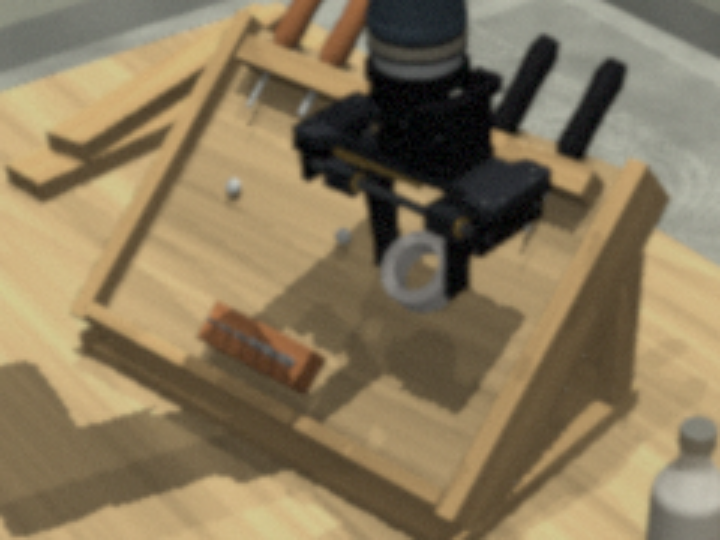

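Request:
send_rows(plan=[[[0.18,0.14,-0.24,0,1],[0.2,0.04,-0.24,0,1],[0.2,0.04,-0.24,0,1],[0.1,0.02,-0.12,0,1],[0.06,0.015,-0.07,0,1],[0,0,0,0,1]]])

```text
time_s: 8.6
position: [0.6082, 0.0561, 0.1581]
tcp_rot: [[-0.977, -0.213, -0.001], [-0.213, 0.977, 0.0], [0.001, 0.0, -1.0]]
force: [0.1, 0.1, -0.5]
opening: 0.69
```

Request:
send_rows(plan=[[[0.035,0.007,-0.04,0,1],[0.03,0.007,-0.04,0,1],[0,0,0,0,1]]])

```text
time_s: 8.9
position: [0.6101, 0.0563, 0.1567]
tcp_rot: [[-0.977, -0.212, 0.0], [-0.212, 0.977, -0.0], [-0.0, -0.0, -1.0]]
force: [-1.1, 0.5, 0.5]
opening: 0.685
```

Request:
send_rows(plan=[[[-0.05,-0.01,-0.043,0,1],[-0.05,-0.01,-0.043,0,1],[-0.05,-0.01,-0.043,0,1],[0,0,0,0,1]]])

```text
time_s: 9.3
position: [0.6055, 0.0554, 0.1526]
tcp_rot: [[-0.977, -0.213, 0.0], [-0.213, 0.977, -0.0], [-0.0, -0.0, -1.0]]
force: [-1.6, -1.2, 3.3]
opening: 0.689
```

```bash
python3 look.py a4
```

```text
9.3 [0.6055 0.0554 0.1526] [-0.2126  0.9771 -0.0002] 0.6891080513848498 [-1.6387 -1.1708  3.3201]
(0.16, 0.134, 0.011) [583.7472 267.495 ]
(0.16, 0.006, 0.011) [461.5588 283.4132]
(0.16, -0.105, 0.011) [278.9653 292.0129]
```

View pics/a4.png

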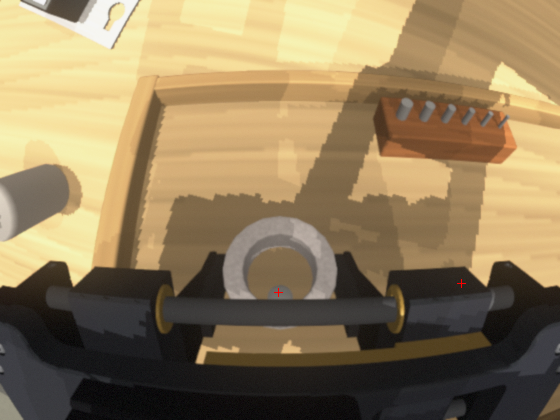

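Request:
send_rows(plan=[[[0,0,0,0,0.2],[0,0,0,0,-0.7],[0,0,0,0,-0.7],[0,0,0,0,-0.7],[0,0,0.3,0,-0.7],[0,0,0.6,0,-0.7],[0,0,0.8,0,-0.7],[0,0,0.9,0,-0.7],[0,0,0.8,0,-0.7],[0,0,0,0,-0.7]]])

```text
time_s: 10.35
position: [0.6082, 0.0554, 0.2588]
tcp_rot: [[-0.977, -0.213, 0.009], [-0.213, 0.977, -0.001], [-0.009, -0.003, -1.0]]
force: [0.5, 0.1, 1.0]
opening: 0.851
```

```bash
python3 look.py a5; python3 - <<'E'
from h import *
d=np.load('w_a5.npz'); im=d['img']
cv2.imwrite('pics/a5z.png',np.hstack([cv2.resize(im[180:270,235:325],None,fx=5,fy=5,interpolation=0)]))
E
```

```text
10.35 [0.6082 0.0554 0.2588] [-0.2128  0.9771 -0.0027] 0.8505349899553156 [0.4624 0.0596 0.9611]
(0.16, 0.134, 0.011) [513.6907 220.4357]
(0.16, 0.006, 0.011) [405.4476 221.5877]
(0.16, -0.105, 0.011) [280.1711 222.1771]
```

View pics/a5.png

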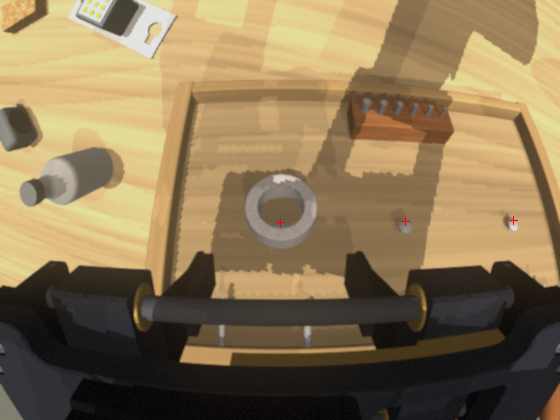

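View pics/a5z.png

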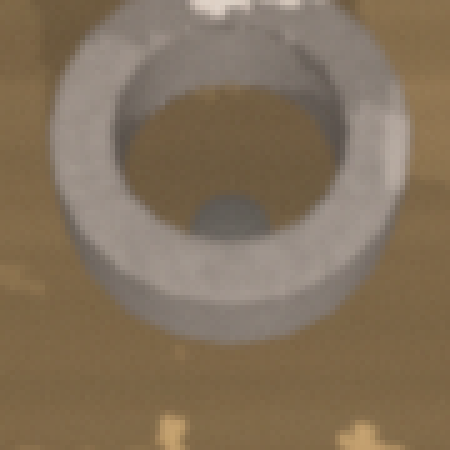

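Request:
send_rows(plan=[[[-0.3,-0.4,0,-0.4,-0.7],[-0.45,-0.63,0,-0.4,-0.7],[-0.45,-0.63,0,-0.4,-0.7],[-0.45,-0.63,0,-0.4,-0.7],[-0.45,-0.63,-0.1,-0.4,-0.7],[-0.45,-0.63,-0.1,-0.4,-0.7],[-0.45,-0.63,-0.2,-0.4,-0.7],[-0.45,-0.63,-0.2,-0.4,-0.7],[-0.45,-0.63,-0.2,-0.4,-0.7],[-0.45,-0.63,-0.2,-0.4,-0.7],[-0.45,-0.63,-0.2,-0.4,-0.7],[-0.45,-0.63,-0.2,-0.4,-0.7],[-0.45,-0.63,-0.2,-0.4,-0.7],[-0.25,-0.5,-0.1,-0.3,-0.7],[0,0,0,0,-0.7]]])

```text
time_s: 11.9
position: [0.4246, -0.1991, 0.2018]
tcp_rot: [[-0.943, 0.334, -0.004], [0.334, 0.943, 0.002], [0.004, 0.001, -1.0]]
force: [0.9, 0.0, 0.3]
opening: 0.852
```

```bash
python3 look.py b1; python3 - <<'E'
from h import *
print(bot.read_state()['position'])
for t in ['lamp','hole_left','hole_right','seat_left','seat_right']:
    print(t,[(np.array(d['at']),round(d['conf'],2)) for d in mark_of('wrist',t)[:2]])
d=np.load('w_b1.npz'); cv2.imwrite('pics/b1z.png',cv2.resize(d['img'],(800,600)))
E
```

```text
11.9 [ 0.4246 -0.1991  0.2018] [0.3339 0.9426 0.0008] 0.8515252302469075 [0.938  0.0335 0.2848]
(0.16, 0.134, 0.011) [663.5231 204.4811]
(0.16, 0.006, 0.011) [619.5089 258.282 ]
(0.16, -0.105, 0.011) [561.7551 313.9614]
[ 0.4253 -0.1984  0.2022]
lamp [(array([ 0.4268, -0.2002,  0.0052]), 0.72)]
hole_left [(array([ 0.4477, -0.1368, -0.0018]), 0.79), (array([ 0.4037, -0.2606, -0.0032]), 0.22)]
hole_right [(array([ 0.4065, -0.2601,  0.0018]), 0.75)]
seat_left [(array([ 0.4261, -0.2006,  0.0025]), 0.7), (array([ 0.4586, -0.15  , -0.0005]), 0.63)]
seat_right [(array([ 0.4196, -0.2728, -0.0031]), 0.68)]
```

View pics/b1z.png

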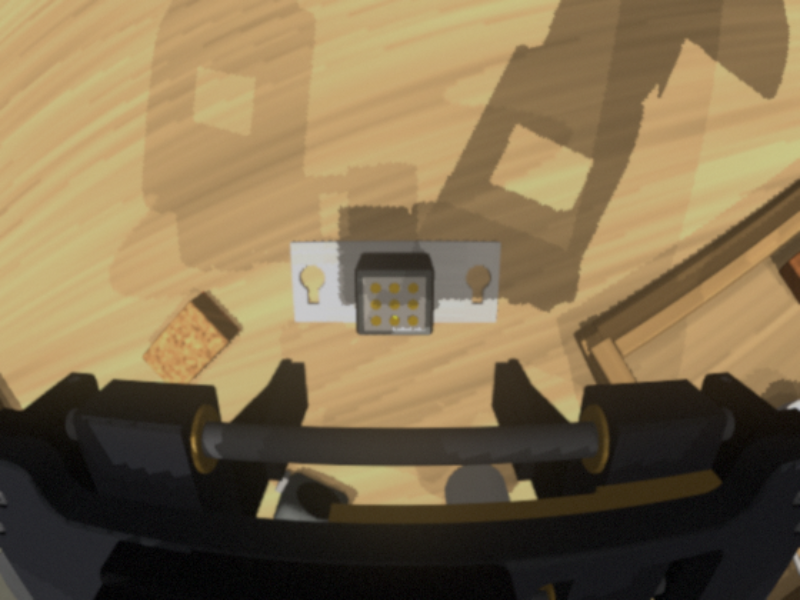

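```bash
python3 - <<'E'
from h import *
d=np.load('w_b1.npz'); r=dict(mtx=d['mtx'])
im=d['img']; cv2.imwrite('pics/b1p.png',cv2.resize(im[160:240,195:360],None,fx=4.8,fy=4.8,interpolation=0))
C=[]
for u in [(291,241),(499,241),(498,322),(295,321),(312,278),(478,278)]:
    o,v=fray(r,d['W'],np.array(u)*.7); t=(.004-o[2])/v[2]; C.append((o+t*v)[:2]); print(C[-1])
C=np.array(C); print(C[:4].mean(0), np.linalg.norm(C[0]-C[1]),np.linalg.norm(C[1]-C[2]))
for a,b in [(0,1),(3,2),(4,5)]: v=C[b]-C[a]; print(np.degrees(np.arctan2(v[1],v[0])),np.linalg.norm(v),(C[a]+C[b])/2)
E
```

```text
[ 0.3715 -0.2678]
[ 0.4248 -0.1187]
[ 0.4872 -0.1378]
[ 0.432  -0.2902]
[ 0.4041 -0.2634]
[ 0.4472 -0.1428]
[ 0.4289 -0.2036] 0.1583852306186385 0.06524731962299256
70.33327888592412 0.1583852306186385 [ 0.3982 -0.1933]
70.07969274788253 0.16207029187273356 [ 0.4596 -0.214 ]
70.35584298574247 0.12809312610678417 [ 0.4257 -0.2031]
```

View pics/b1p.png

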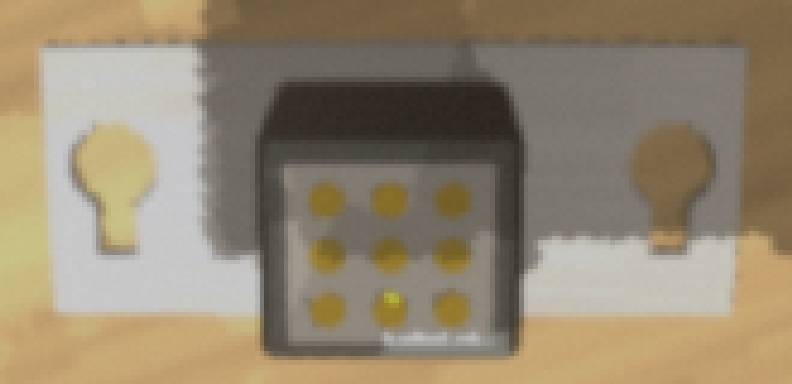

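Request:
send_rows(plan=[[[-0.17,-0.05,-0.5,0,-0.7],[0,0,-0.9,0,-0.7],[0,0,-0.9,0,-0.7],[0,0,-0.9,0,-0.7],[0,0,-0.9,0,-0.7],[0,0,-0.7,0,-0.7],[0,0,-0.5,0,-0.7],[0,0,-0.35,0,-0.7],[0,0,-0.15,0,-0.7],[0,0,0,0,-0.7]]])

```text
time_s: 13.2
position: [0.4222, -0.1995, 0.0292]
tcp_rot: [[-0.944, 0.329, -0.0], [0.329, 0.944, 0.0], [0.0, 0.0, -1.0]]
force: [-0.5, 1.1, 0.4]
opening: 0.85
```

```bash
python3 look.py b2
```

```text
13.2 [ 0.4222 -0.1995  0.0292] [0.329  0.9443 0.0001] 0.8504385381338024 [-0.5029  1.1155  0.377 ]
(0.16, 0.134, 0.011) [760.0564 255.5894]
(0.16, 0.006, 0.011) [723.822  333.8769]
(0.16, -0.105, 0.011) [662.9555 418.9633]
```

View pics/b2.png

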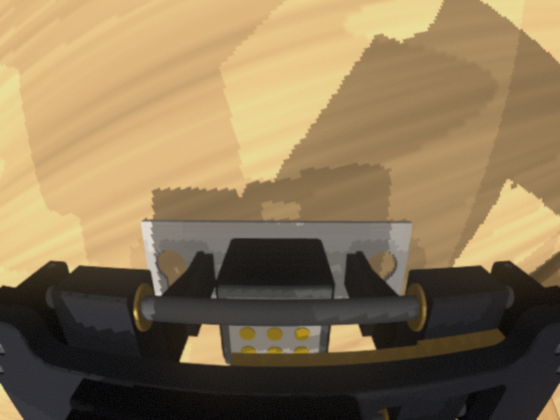

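Request:
send_rows(plan=[[[-0.04,0.02,0,0,-0.4],[0,0,0,0,0],[0,0,0,0,0.5],[0,0,0,0,1],[0,0,0,0,1],[0,0,0,0,1],[0,0,0,0,1]]])

```text
time_s: 13.95
position: [0.4211, -0.1997, 0.0299]
tcp_rot: [[-0.944, 0.329, 0.001], [0.329, 0.944, -0.001], [-0.001, -0.001, -1.0]]
force: [-1.3, -2.1, 5.7]
opening: 0.595
```

```bash
python3 look.py b3; python3 - <<'E'
from h import *
d=np.load('w_b3.npz'); im=d['img']; cv2.imwrite('pics/b3z.png',cv2.resize(im[200:300,130:430],None,fx=2.6,fy=2.6,interpolation=0))
E
```

```text
13.95 [ 0.4211 -0.1997  0.0299] [ 0.3294  0.9442 -0.0006] 0.5948750085472934 [-1.3133 -2.0502  5.7072]
(0.16, 0.134, 0.011) [759.709  256.2585]
(0.16, 0.006, 0.011) [723.1973 334.4334]
(0.16, -0.105, 0.011) [662.1468 419.1865]
```

View pics/b3z.png

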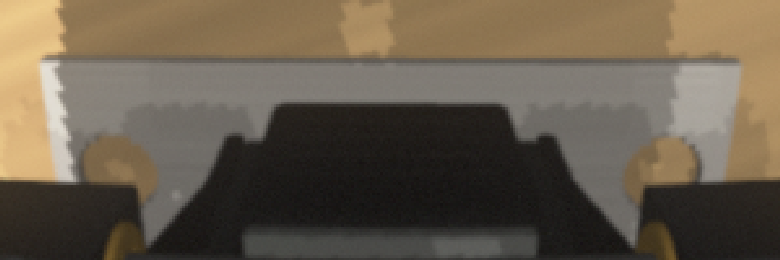

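```bash
python3 - <<'E'
from h import *
d=np.load('w_b3.npz'); r=dict(mtx=d['mtx']); s=bot.read_state(); R=np.array(s['tcp_rot']); p=np.array(s['position'])
print(s['force'],p)
for u in [(145.4,223),(415,223.5),(175.4,264.6),(384.5,264.6)]:
    o,v=fray(r,d['W'],u); X=o+(.004-o[2])/v[2]*v; print(X,R.T@(X-p)*1000)
E
```

```text
[-0.8189 -0.8045  6.2313] [ 0.4212 -0.1997  0.0299]
[ 0.3728 -0.2676  0.004 ] [ 23.3375 -80.002   25.9437]
[ 0.4262 -0.1162  0.004 ] [22.7402 80.5574 25.8359]
[ 0.4035 -0.2613  0.004 ] [ -3.5642 -63.9532  25.9676]
[ 0.4459 -0.1405  0.004 ] [-3.8009 64.0289 25.8814]
```

Request:
send_rows(plan=[[[0,0,0.3,0,1],[0,0,0.6,0,1],[0,0.2,0.8,0,1],[0,0.4,0.9,0.2,1],[0.1,0.6,0.9,0.4,1],[0.2,0.8,0.9,0.4,1],[0.3,0.9,0.7,0.4,1],[0.3,0.95,0.5,0.4,1],[0.3,0.95,0.1,0.4,1],[0.3,0.95,0,0.4,1],[0.3,0.95,0,0.4,1],[0.3,0.95,0,0.4,1],[0.3,0.95,0,0.4,1],[0.3,0.95,0,0.4,1],[0.3,0.95,0,0.4,1],[0.3,0.95,0,0.4,1],[0.3,0.9,0,0.3,1],[0.3,0.8,0,0.2,1],[0.2,0.7,0,0.2,1],[0.1,0.4,0,0.1,1]]])

```text
time_s: 16.0
position: [0.5459, 0.2299, 0.1997]
tcp_rot: [[-0.97, -0.244, -0.002], [-0.244, 0.97, 0.0], [0.002, 0.001, -1.0]]
force: [-0.0, -0.8, -2.9]
opening: 0.595
```

```bash
python3 look.py c1; python3 - <<'E'
from h import *
r=imaging.capture('side'); cv2.imwrite('pics/s4.png',cv2.resize(r['img'][60:240,130:370],None,fx=3,fy=3))
s=bot.read_state(); print(toP(PP,s['position']),np.degrees(np.arctan2(s['tcp_rot'][1][1],s['tcp_rot'][0][1])))
E
```

```text
16.0 [0.5459 0.2299 0.1997] [-0.2436  0.9699  0.0007] 0.5946008856619102 [-0.0003 -0.7756 -2.8845]
(0.16, 0.134, 0.011) [355.5711 283.4351]
(0.16, 0.006, 0.011) [177.9234 278.0574]
(0.16, -0.105, 0.011) [ 56.74   266.3233]
[0.1713 0.0786 0.0715] 104.1043814878212
```

View pics/s4.png

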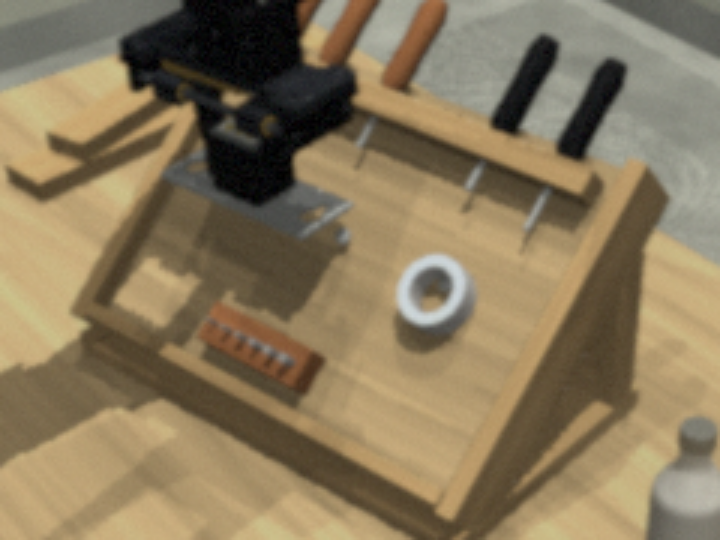

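View pics/c1.png

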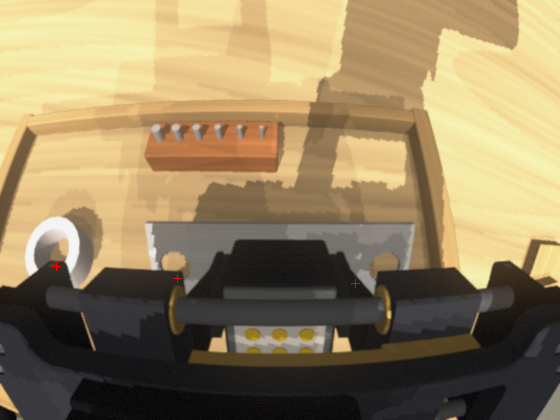

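Request:
send_rows(plan=[[[-0.34,-0.37,-0.1,-0.3,1],[0,0,-0.4,0,1],[0,0,-0.35,0,1],[0,0,-0.2,0,1],[0,0,-0.1,0,1],[0,0,0,0,1]]])

```text
time_s: 16.7
position: [0.5365, 0.2171, 0.1651]
tcp_rot: [[-0.977, -0.213, -0.001], [-0.213, 0.977, -0.0], [0.001, 0.0, -1.0]]
force: [-0.8, -0.1, -3.1]
opening: 0.595
```

```bash
cat > st.py <<'E'
from h import *
s=bot.read_state(); P=toP(PP,s['position'])
print(s['time_s'],s['position'],'panel',P*1000,'h',P[0]*c40-P[2]*s40,'yaw',np.degrees(np.arctan2(s['tcp_rot'][1][1],s['tcp_rot'][0][1])),'F',s['force'],'M',s['moment'])
E
python3 st.py
```

```text
16.7 [0.5365 0.2171 0.1651] panel [139.7865  68.5377  52.5778] h 0.07328637564653764 yaw 102.27013295724646 F [-0.7563 -0.0749 -3.1006] M [ 0.1253  0.0226 -0.0763]
```

Request:
send_rows(plan=[[[0,0,-0.1,0,1],[0,0,-0.07,0,1],[-0.06,-0.013,-0.1,0,1],[-0.06,-0.013,-0.1,0,1],[-0.06,-0.013,-0.1,0,1],[0,0,0,0,1]]])

```text
time_s: 17.3
position: [0.5316, 0.2163, 0.1536]
tcp_rot: [[-0.977, -0.213, 0.003], [-0.213, 0.977, 0.001], [-0.003, 0.0, -1.0]]
force: [-2.5, -0.4, 6.4]
opening: 0.593
```

```bash
python3 st.py; python3 look.py c2;  python3 - <<'E'
from h import *
r=imaging.capture('side'); cv2.imwrite('pics/s5.png',cv2.resize(r['img'][60:240,130:370],None,fx=3,fy=3))
E
```

```text
17.3 [0.5316 0.2163 0.1536] panel [128.562   68.755   46.9603] h 0.06829873707936313 yaw 102.28689197396119 F [-2.5346 -0.4181  6.3862] M [0.2312 0.1344 0.0349]
17.3 [0.5316 0.2163 0.1536] [-0.2128  0.9771  0.    ] 0.5929312899301105 [-2.5346 -0.4181  6.3862]
(0.16, 0.134, 0.011) [384.8088 338.5979]
(0.16, 0.006, 0.011) [179.9064 339.4652]
(0.16, -0.105, 0.011) [ 43.9027 320.9838]
```

View pics/s5.png

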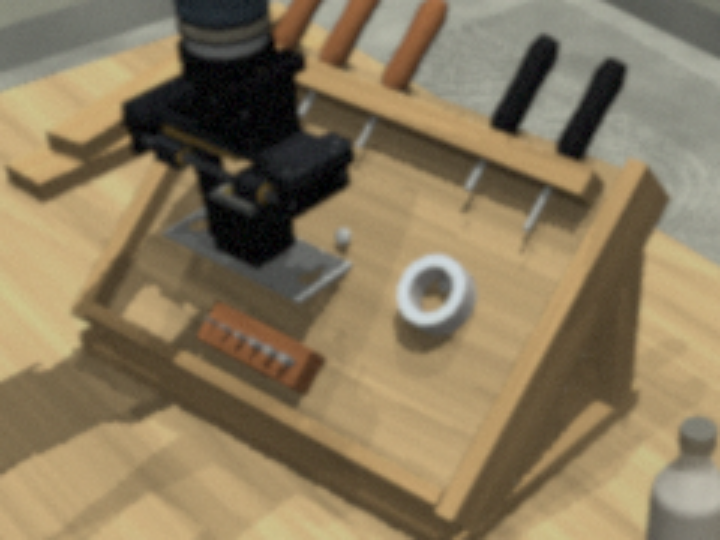

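View pics/c2.png

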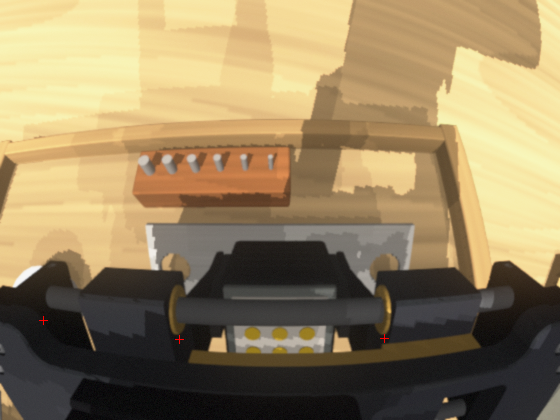

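Request:
send_rows(plan=[[[-0.03,-0.007,-0.1,0,1],[-0.03,-0.007,-0.1,0,1],[-0.03,-0.007,-0.1,0,1],[0,0,0,0,1]]])

```text
time_s: 17.8
position: [0.528, 0.2155, 0.1449]
tcp_rot: [[-0.977, -0.213, 0.001], [-0.213, 0.977, 0.0], [-0.001, 0.0, -1.0]]
force: [-4.1, -2.5, 9.5]
opening: 0.596
```

```bash
python3 st.py; python3 look.py c3
```

```text
17.8 [0.528  0.2155 0.1449] panel [120.1538  68.7665  42.6754] h 0.06461191864935606 yaw 102.27748313329882 F [-4.1474 -2.4828  9.517 ] M [ 0.2198  0.3969 -0.0045]
17.8 [0.528  0.2155 0.1449] [-0.2126  0.9771  0.0001] 0.5957318762945916 [-4.1474 -2.4828  9.517 ]
(0.16, 0.134, 0.011) [387.4896 351.8827]
(0.16, 0.006, 0.011) [177.3784 352.8535]
(0.16, -0.105, 0.011) [ 39.3445 331.6872]
```

View pics/c3.png

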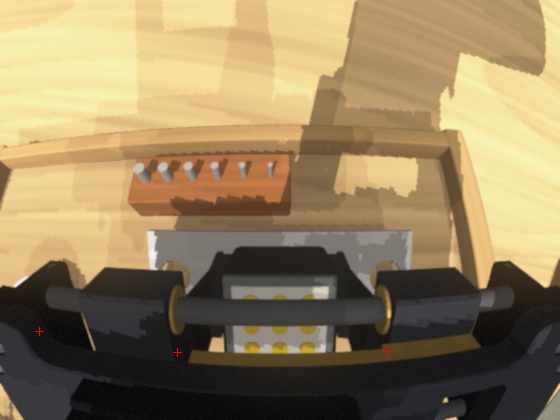

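Request:
send_rows(plan=[[[0,0,-0.1,0,1],[0,0,-0.1,0,1],[0,0,-0.1,0,1],[0,0,-0.1,0,1],[0,0,0,0,1]]])

```text
time_s: 18.35
position: [0.526, 0.215, 0.1322]
tcp_rot: [[-0.977, -0.213, -0.004], [-0.213, 0.977, -0.001], [0.004, 0.0, -1.0]]
force: [-6.8, -2.0, 7.9]
opening: 0.594
```

```bash
python3 st.py; python3 look.py c4
```

```text
18.35 [0.526  0.215  0.1322] panel [110.3436  68.7637  34.274 ] h 0.0624971885121635 yaw 102.27945275457778 F [-6.7938 -1.9657  7.927 ] M [0.0705 0.7339 0.04  ]
18.35 [0.526  0.215  0.1322] [-0.2127  0.9771  0.0001] 0.5944324138497865 [-6.7938 -1.9657  7.927 ]
(0.16, 0.134, 0.011) [392.5858 368.4985]
(0.16, 0.006, 0.011) [172.5502 369.5781]
(0.16, -0.105, 0.011) [ 30.9241 344.2767]
```

View pics/c4.png

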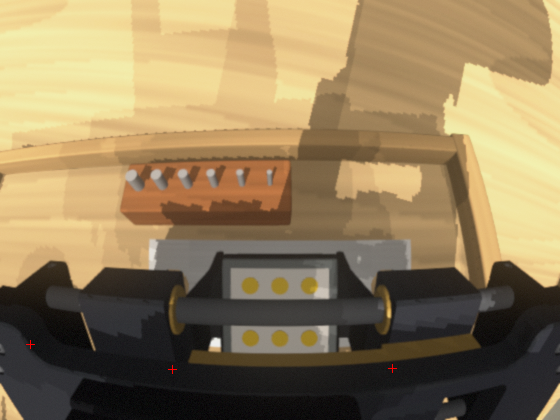

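```bash
cat > edge.py <<'E'
from h import *
import sys
def edge(n,u1,u2,L=.160):
    d=np.load(f'w_{n}.npz'); r=dict(mtx=d['mtx'])
    o,a=fray(r,d['W'],u1); _,b=fray(r,d['W'],u2)
    # find t s.t. |ta - tb|=L with equal h (panel): assume edge parallel panel y
    f=lambda t: toP(PP,o+t[0]*a)-toP(PP,o+t[1]*b)
    s=least_squares(lambda t:(f(t)-[0,-L,0])*1000,[.2,.2])
    return toP(PP,o+s.x[0]*a)*1000,toP(PP,o+s.x[1]*b)*1000
if __name__=='__main__':
    v=list(map(float,sys.argv[2:6])); print(*edge(sys.argv[1],v[:2],v[2:]))
E
python3 edge.py b3 145.4 223 415 223.5; python3 edge.py c4 149 240 411 240; python3 edge.py c3 147.5 231 412 231
python3 - <<'E'
from h import *
d=np.load('w_c4.npz'); cv2.imwrite('pics/c4z.png',cv2.resize(d['img'][225:300,130:430],None,fx=2.6,fy=2.6,interpolation=0))
E
```

```text
[-157.8388 -362.3871  109.0247] [ -92.0487 -241.9049   88.2196]
[ 83.4444 -11.3968  21.0352] [ 83.8564 148.602   20.9026]
[ 88.8141 -11.5481  33.0316] [ 89.2232 148.4507  32.889 ]
```

View pics/c4z.png

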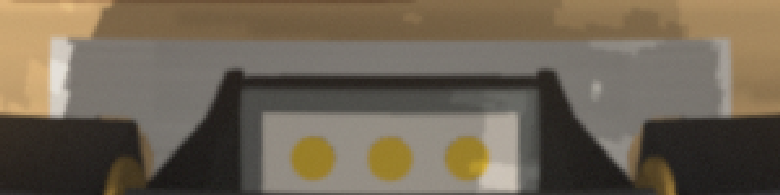

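Request:
send_rows(plan=[[[0,0,-0.1,0,1],[0,0,-0.1,0,1],[0,0,-0.1,0,1],[0,0,0,0,1]]])

```text
time_s: 18.8
position: [0.5259, 0.215, 0.1229]
tcp_rot: [[-0.977, -0.213, -0.004], [-0.213, 0.977, -0.001], [0.005, 0.0, -1.0]]
force: [-7.1, -3.1, 8.6]
opening: 0.597
```

```bash
python3 st.py; python3 look.py c5; python3 - <<'E'
from h import *
d=np.load('w_c5.npz'); cv2.imwrite('pics/c5z.png',cv2.resize(d['img'][225:300,130:430],None,fx=2.6,fy=2.6,interpolation=0))
E
```

```text
18.8 [0.5259 0.215  0.1229] panel [104.3253  68.7785  27.2033] h 0.062431889409685755 yaw 102.27763022154929 F [-7.1364 -3.0783  8.574 ] M [0.2482 0.7128 0.04  ]
18.8 [0.5259 0.215  0.1229] [-0.2126  0.9771  0.0002] 0.5974972023396536 [-7.1364 -3.0783  8.574 ]
(0.16, 0.134, 0.011) [396.8793 379.4273]
(0.16, 0.006, 0.011) [168.4251 380.6132]
(0.16, -0.105, 0.011) [ 23.9835 352.0971]
```

View pics/c5z.png

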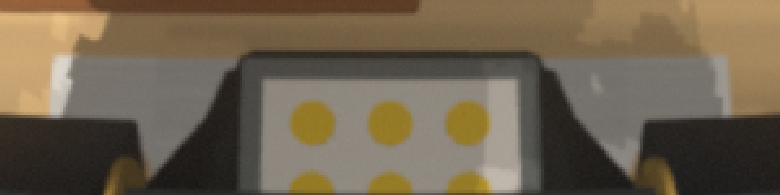

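```bash
python3 edge.py c5 150.4 246.5 410.4 246.5; python3 edge.py c5 150 246.5 410.8 246.5
```

```text
[ 80.6891 -11.1148  11.1243] [ 81.1261 148.8839  10.9937]
[ 80.8815 -11.1157  11.7437] [ 81.3185 148.883   11.6131]
```

Request:
send_rows(plan=[[[0,0,-0.08,0,1],[0,0,-0.08,0,1],[0,0,0,0,1]]])

```text
time_s: 19.15
position: [0.5263, 0.2151, 0.1183]
tcp_rot: [[-0.977, -0.212, -0.004], [-0.212, 0.977, -0.0], [0.004, 0.0, -1.0]]
force: [-7.5, -1.9, 7.8]
opening: 0.599
```

```bash
python3 st.py; python3 look.py c6; python3 - <<'E'
from h import *
d=np.load('w_c6.npz'); cv2.imwrite('pics/c6z.png',cv2.resize(d['img'][225:300,130:430],None,fx=2.6,fy=2.6,interpolation=0))
E
```

```text
19.15 [0.5263 0.2151 0.1183] panel [101.6555  68.7787  23.3777] h 0.06284579161846829 yaw 102.26463620516441 F [-7.5147 -1.8554  7.8153] M [ 0.2829  0.6138 -0.0286]
19.15 [0.5263 0.2151 0.1183] [-0.2124  0.9772  0.0003] 0.5988958249100902 [-7.5147 -1.8554  7.8153]
(0.16, 0.134, 0.011) [399.2795 384.5571]
(0.16, 0.006, 0.011) [166.1898 385.8568]
(0.16, -0.105, 0.011) [ 20.2744 355.6763]
```

View pics/c6z.png

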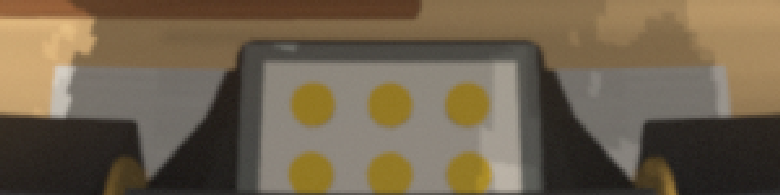

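```bash
python3 edge.py c6 150.2 250.8 410.8 250.8;python3 edge.py c6 149.8 250.8 411.1 250.8; python3 - <<'E'
from h import *
# relative pose of plate lower edge in tool frame using 160mm width, all frames
d0={}
from edge import edge
import numpy as np
for n,u in [('c3',(147.5,231,412,231)),('c4',(149,240,411,240)),('c5',(150.2,246.5,410.6,246.5)),('c6',(150,250.8,411,250.8)),('b3',(145.4,223.2,415,223.2))]:
    d=np.load(f'w_{n}.npz'); K=d['mtx']
    T=np.array([[-0.0017,-0.9532,-0.3025,0.0834],[1.,-0.002,0.0005,0.0003],[-0.0011,-0.3025,0.9532,-0.1464],[0,0,0,1]])
    r=dict(mtx=K); o,a=fray(r,T,u[:2]); _,b=fray(r,T,u[2:])
    s=least_squares(lambda t:((o+t[0]*a)-(o+t[1]*b)-np.array([0,-.16,0]))*1000,[.2,.2])
    print(n,(o+s.x[0]*a)*1000,(o+s.x[1]*b)*1000)
E
```

```text
[ 80.6665 -11.0497   6.9072] [ 81.151  148.9487   6.7702]
[ 80.8278 -11.0848   7.4491] [ 81.3104 148.9136   7.3126]
c3 [ 17.9669 -79.4434  27.5498] [17.6665 80.556  27.4366]
c4 [ 12.1146 -79.2841  27.5238] [11.8073 80.7152 27.3976]
c5 [  7.9078 -79.0178  27.2891] [ 7.5861 80.9815 27.149 ]
c6 [  5.6443 -78.957   25.8689] [ 5.3165 81.0422 25.7206]
b3 [ 23.7129 -79.1357  25.367 ] [23.4094 80.8637 25.2613]
```

Request:
send_rows(plan=[[[0.03,0.006,-0.04,0,1],[0.03,0.006,-0.04,0,1],[0,0,0,0,1]]])

```text
time_s: 19.5
position: [0.5265, 0.2152, 0.1174]
tcp_rot: [[-0.977, -0.213, -0.007], [-0.212, 0.977, -0.001], [0.007, 0.0, -1.0]]
force: [-11.1, -3.7, 20.5]
opening: 0.596
```

```bash
python3 st.py; python3 look.py c7; python3 - <<'E'
from h import *
d=np.load('w_c7.npz'); cv2.imwrite('pics/c7z.png',cv2.resize(d['img'][225:300,130:430],None,fx=2.6,fy=2.6,interpolation=0))
r=imaging.capture('side'); cv2.imwrite('pics/s7.png',cv2.resize(r['img'][90:200,160:300],None,fx=5,fy=5))
E
```

```text
19.5 [0.5265 0.2152 0.1174] panel [101.2533  68.8097  22.5656] h 0.06305961302038576 yaw 102.26903250455943 F [-11.1116  -3.7464  20.5244] M [ 0.0521  1.5957 -0.0303]
19.5 [0.5265 0.2152 0.1174] [-0.2125  0.9772  0.0002] 0.5958332140204832 [-11.1116  -3.7464  20.5244]
(0.16, 0.134, 0.011) [399.8572 385.5321]
(0.16, 0.006, 0.011) [165.5127 386.8031]
(0.16, -0.105, 0.011) [ 19.251  356.2103]
```

View pics/c7z.png

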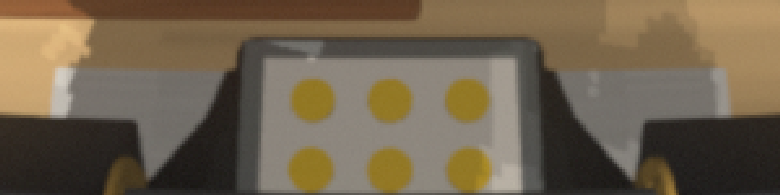

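View pics/s7.png

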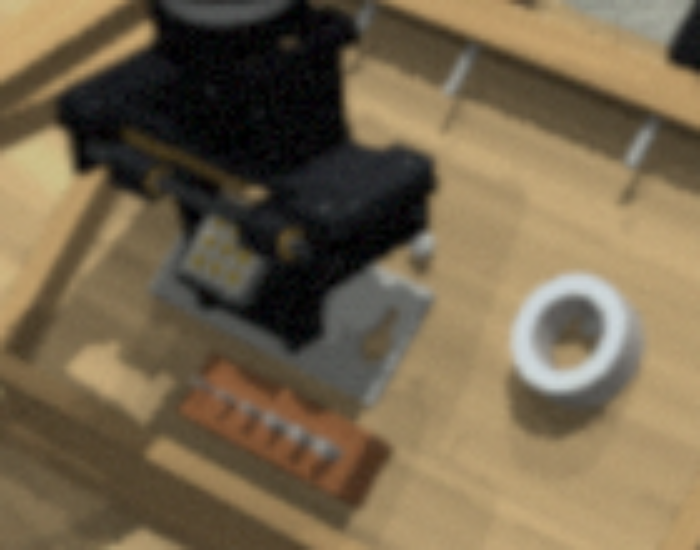

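```bash
python3 - <<'E'
from h import *
d=np.load('w_c7.npz'); r=dict(mtx=d['mtx'])
for u in [(150,251.5),(411,251.5),(280,251.5)]:
    for z in (.004,.002,.006): print(u,z,ray2panel(PP,*fray(r,d['W'],u),z)*1000)
from edge import edge
print(edge('c7',(150,251.5),(411,251.5)))
# side image: project
r=imaging.capture('side'); W=np.linalg.inv(r['pose'])
np.savez('side7.npz',img=r['img'],mtx=r['mtx'],pose=r['pose'])
def pr(X): Y=W[:3,:3]@X+W[:3,3]; return r['mtx'][:2,:2]@(Y[:2]/Y[2])+r['mtx'][:2,2]
im=cv2.resize(r['img'][90:200,160:310],None,fx=5,fy=5,interpolation=cv2.INTER_CUBIC)
for q in [(.16,.006,.0095),(.16,-.105,.0095),(.16,.006,0)]:
    print(q,pr(P2W(PP,q)))
for t in ['hole_right','seat_right','screw_right']:
    print(t,[(toP(PP,x['at'])*1000,round(x['conf'],2)) for x in mark_of('side',t)[:2]])
cv2.imwrite('pics/s7b.png',im)
E
```

```text
(150, 251.5) 0.004 [ 80.0453 -12.0497   4.    ]
(150, 251.5) 0.002 [ 79.4745 -12.9252   2.    ]
(150, 251.5) 0.006 [ 80.6161 -11.1741   6.    ]
(411, 251.5) 0.004 [ 80.5579 149.9513   4.    ]
(411, 251.5) 0.002 [ 79.9927 150.8357   2.    ]
(411, 251.5) 0.006 [ 81.1232 149.0669   6.    ]
(280, 251.5) 0.004 [79.0073 68.6243  4.    ]
(280, 251.5) 0.002 [78.4252 68.6252  2.    ]
(280, 251.5) 0.006 [79.5894 68.6235  6.    ]
(array([ 80.7139, -11.0242,   6.3425]), array([ 81.1824, 148.9743,   6.2094]))
(0.16, 0.006, 0.0095) [243.9577 138.5197]
(0.16, -0.105, 0.0095) [278.5939 154.3694]
(0.16, 0.006, 0) [245.7384 139.9634]
hole_right [(array([106.1078,   7.888 ,  -3.7919]), 0.56)]
seat_right [(array([123.3812,   5.0546,   2.47  ]), 0.76)]
screw_right [(array([167.1892,   7.5289,  -2.6985]), 0.62)]
```

View pics/s7b.png

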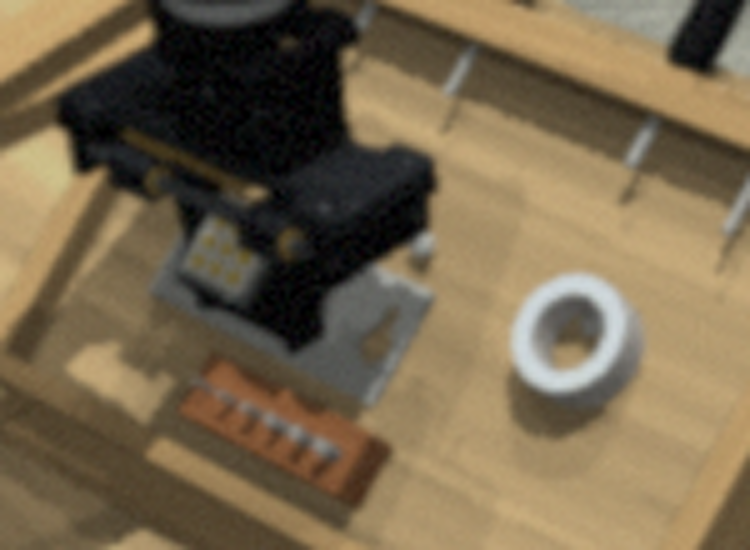

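```bash
python3 - <<'E'
from h import *
d=np.load('side7.npz'); P=d['pose']; K=d['mtx']
def ray(u): v=P[:3,:3]@np.linalg.solve(K,np.array([u[0],u[1],1.])); return P[:3,3],v
for nm,u,z in [('head',(160+424/5,90+248/5),.0095),('hole',(160+376/5,90+345/5),.003),('corner lowR',(160+368/5,90+407/5),.004),('corner upR',(160+434/5,90+292/5),.004),('corner lowL',(160+152/5,90+292/5),.004)]:
    print(nm,ray2panel(PP,*ray(u),z)*1000)
im=d['img'][130:180,215:265]; cv2.imwrite('pics/s7c.png',cv2.resize(im,None,fx=12,fy=12,interpolation=0))
E
```

```text
head [158.4252   2.1662   9.5   ]
hole [105.2733   3.8425   3.    ]
corner lowR [ 75.8146 -10.8129   4.    ]
corner upR [141.4251 -12.0747   4.    ]
corner lowL [ 78.6475 144.9867   4.    ]
```

View pics/s7c.png

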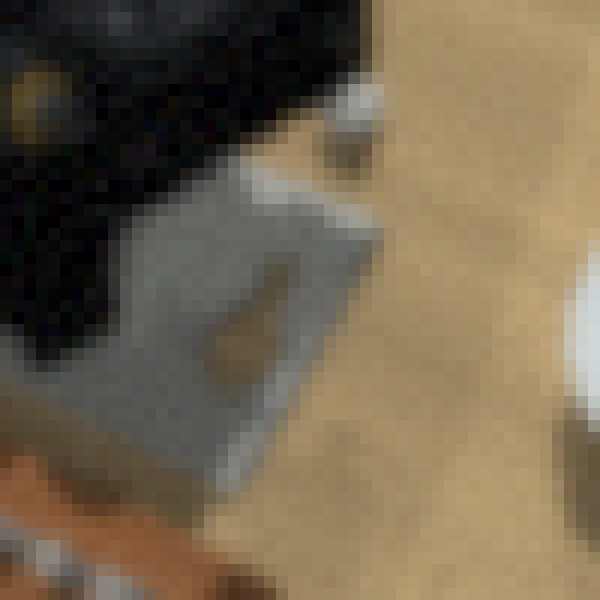

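Request:
send_rows(plan=[[[-0.08,-0.02,0.1,0,1],[-0.14,-0.03,0.18,0,1],[-0.15,-0.035,0.18,0,1],[-0.15,-0.03,0.18,0,1],[0.2,0.053,0.176,0,1],[0.28,0.075,0.24,0,1],[0.28,0.075,0.24,0,1],[0.28,0.075,0.24,0,1],[0.2,0.053,0.176,0,1],[0.12,0.034,0.108,0,1],[0,0,0,0,1]]])

```text
time_s: 20.9
position: [0.5565, 0.2234, 0.1697]
tcp_rot: [[-0.977, -0.213, 0.001], [-0.213, 0.977, 0.0], [-0.001, -0.0, -1.0]]
force: [-0.6, -0.5, -4.2]
opening: 0.595
```

```bash
python3 st.py; python3 look.py d1; python3 - <<'E'
from h import *
r=imaging.capture('side'); np.savez('side8.npz',img=r['img'],mtx=r['mtx'],pose=r['pose'])
cv2.imwrite('pics/s8.png',cv2.resize(r['img'][70:190,160:310],None,fx=5,fy=5,interpolation=cv2.INTER_CUBIC))
E
```

```text
20.9 [0.5565 0.2234 0.1697] panel [158.6686  70.454   42.7065] h 0.09409601006602328 yaw 102.2738935558438 F [-0.5833 -0.5423 -4.1719] M [ 0.1151 -0.0024  0.0089]
20.9 [0.5565 0.2234 0.1697] [-0.2126  0.9771 -0.0001] 0.5952563385474156 [-0.5833 -0.5423 -4.1719]
(0.16, 0.134, 0.011) [381.6234 291.228 ]
(0.16, 0.006, 0.011) [177.8064 291.7332]
(0.16, -0.105, 0.011) [ 43.7018 280.3458]
```

View pics/s8.png

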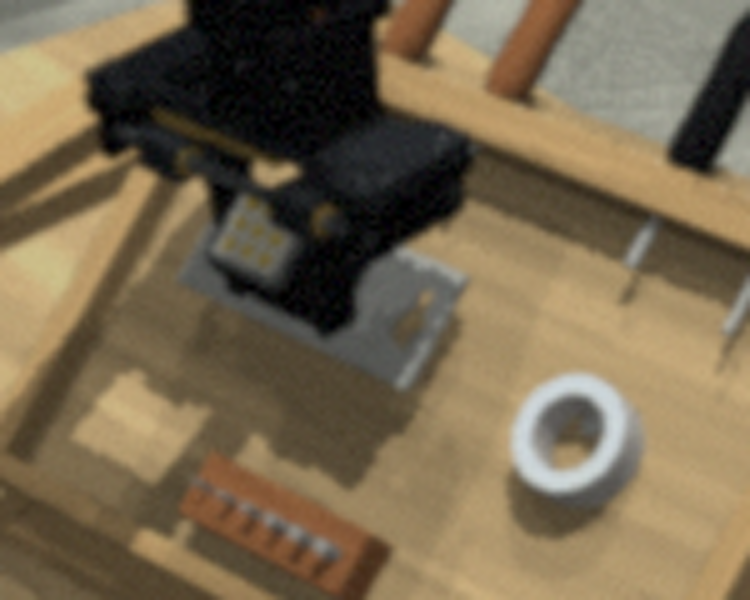

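View pics/d1.png

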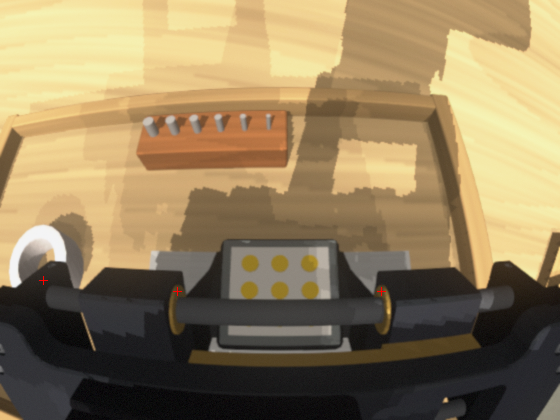

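Request:
send_rows(plan=[[[0.05,0.018,-0.13,0,1],[0.05,0.018,-0.13,0,1],[0,0,0,0,1],[0,0,0,0,1]]])

```text
time_s: 21.4
position: [0.5583, 0.2243, 0.161]
tcp_rot: [[-0.977, -0.213, -0.001], [-0.213, 0.977, -0.0], [0.001, 0.0, -1.0]]
force: [-0.3, -0.4, -1.8]
opening: 0.598
```

```bash
python3 st.py
```

```text
21.4 [0.5583 0.2243 0.161 ] panel [154.531   70.886   34.7773] h 0.09602320396323807 yaw 102.27228645240665 F [-0.3    -0.4164 -1.8147] M [ 0.1499 -0.0039 -0.0332]
```

Request:
send_rows(plan=[[[0.045,0.01,0.035,0,1],[0.05,0.012,-0.06,0,1],[0.05,0.012,-0.065,0,1],[0,0,0,0,1],[0,0,0,0,1]]])

```text
time_s: 21.9
position: [0.5628, 0.2253, 0.1586]
tcp_rot: [[-0.977, -0.213, -0.0], [-0.213, 0.977, -0.0], [0.0, 0.0, -1.0]]
force: [0.5, -0.0, -3.7]
opening: 0.598
```

```bash
python3 st.py; python3 st.py; python3 look.py d2; python3 - <<'E'
from h import *
r=imaging.capture('side'); np.savez('side9.npz',img=r['img'],mtx=r['mtx'],pose=r['pose'])
cv2.imwrite('pics/s9.png',cv2.resize(r['img'][100:160,200:280],None,fx=10,fy=10,interpolation=cv2.INTER_CUBIC))
E
```

```text
21.9 [0.5628 0.2253 0.1586] panel [156.5845  70.9628  29.9372] h 0.10070742418007363 yaw 102.27156349722443 F [ 0.4902 -0.0167 -3.7179] M [ 0.1467  0.0038 -0.0199]
21.9 [0.5628 0.2253 0.1586] panel [156.5845  70.9628  29.9372] h 0.10070742418007363 yaw 102.27156349722443 F [ 0.4902 -0.0167 -3.7179] M [ 0.1467  0.0038 -0.0199]
21.9 [0.5628 0.2253 0.1586] [-0.2125  0.9772  0.    ] 0.5980312233697981 [ 0.4902 -0.0167 -3.7179]
(0.16, 0.134, 0.011) [387.3893 291.3496]
(0.16, 0.006, 0.011) [170.396  291.8135]
(0.16, -0.105, 0.011) [ 32.2856 279.2879]
```

View pics/s9.png

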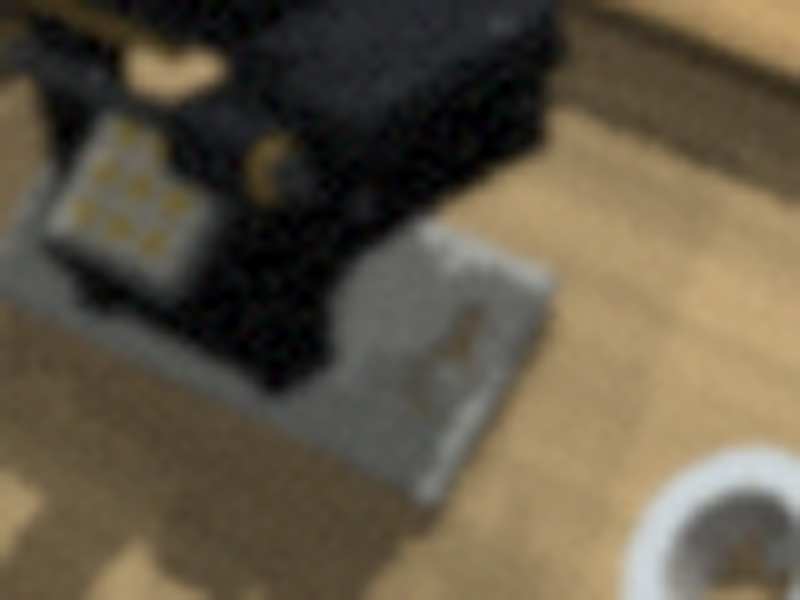

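Request:
send_rows(plan=[[[0.042,0.009,-0.051,0,1],[0.042,0.009,-0.051,0,1],[0,0,0,0,1],[0,0,0,0,1]]])

```text
time_s: 22.4
position: [0.5654, 0.2259, 0.1555]
tcp_rot: [[-0.977, -0.213, -0.0], [-0.213, 0.977, -0.0], [0.0, -0.0, -1.0]]
force: [0.8, 0.5, -3.9]
opening: 0.599
```

```bash
python3 st.py
```

```text
22.4 [0.5654 0.2259 0.1555] panel [156.6213  70.9434  25.9191] h 0.10331842588404856 yaw 102.27170605137104 F [ 0.8171  0.468  -3.9445] M [ 0.1468 -0.036   0.0206]
```

Request:
send_rows(plan=[[[0.035,0.008,-0.045,0,1],[0.035,0.008,-0.045,0,1],[0,0,0,0,1],[0,0,0,0,1]]])

```text
time_s: 22.8
position: [0.5674, 0.2264, 0.1532]
tcp_rot: [[-0.977, -0.213, -0.0], [-0.213, 0.977, -0.0], [0.0, -0.0, -1.0]]
force: [-0.9, 0.1, -0.3]
opening: 0.595
```

```bash
python3 st.py; python3 look.py d3; python3 - <<'E'
from h import *
r=imaging.capture('side'); np.savez('side10.npz',img=r['img'],mtx=r['mtx'],pose=r['pose'])
cv2.imwrite('pics/s10.png',cv2.resize(r['img'][100:160,200:280],None,fx=10,fy=10,interpolation=cv2.INTER_CUBIC))
E
```

```text
22.8 [0.5674 0.2264 0.1532] panel [156.7049  70.967   22.7619] h 0.10541190113558876 yaw 102.27839909845186 F [-0.9138  0.1296 -0.293 ] M [0.1755 0.1794 0.0861]
22.8 [0.5674 0.2264 0.1532] [-0.2127  0.9771 -0.    ] 0.5954643466493762 [-0.9138  0.1296 -0.293 ]
(0.16, 0.134, 0.011) [391.2378 289.1307]
(0.16, 0.006, 0.011) [166.4491 289.5835]
(0.16, -0.105, 0.011) [ 26.0683 276.7714]
```

View pics/s10.png

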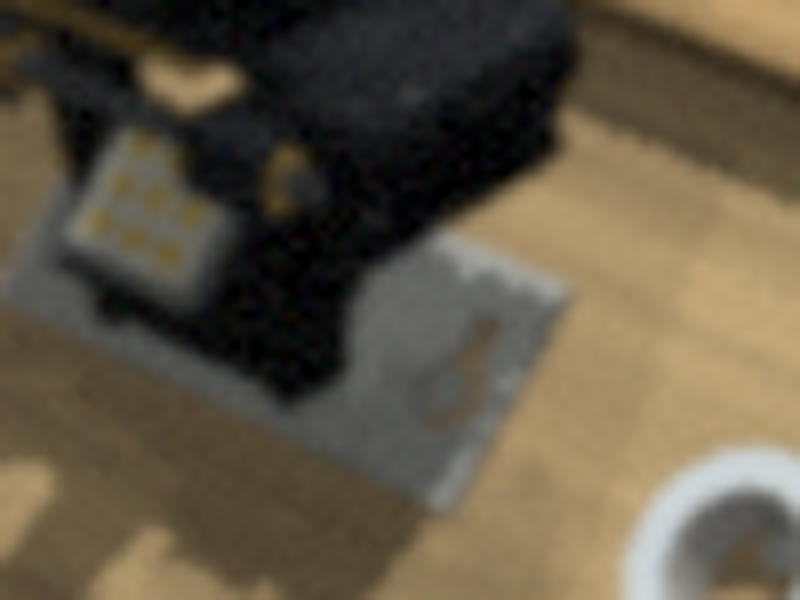

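Request:
send_rows(plan=[[[-0.075,-0.016,-0.064,0,1],[-0.075,-0.016,-0.064,0,1],[-0.075,-0.016,-0.064,0,1],[0,0,0,0,1]]])

```text
time_s: 23.3
position: [0.5597, 0.2248, 0.1465]
tcp_rot: [[-0.977, -0.213, -0.002], [-0.213, 0.977, -0.0], [0.002, 0.0, -1.0]]
force: [-1.6, 0.0, -1.2]
opening: 0.594
```

```bash
python3 st.py
```

```text
23.3 [0.5597 0.2248 0.1465] panel [146.3905  71.0712  22.731 ] h 0.09753039184180178 yaw 102.27385813950933 F [-1.5875  0.0311 -1.1578] M [0.1488 0.3121 0.1013]
```

Request:
send_rows(plan=[[[-0.06,-0.013,-0.051,0,1],[-0.06,-0.013,-0.051,0,1],[0,0,0,0,1]]])

```text
time_s: 23.6
position: [0.5568, 0.2241, 0.144]
tcp_rot: [[-0.977, -0.213, -0.001], [-0.213, 0.977, -0.0], [0.001, -0.0, -1.0]]
force: [-1.9, -0.2, 2.2]
opening: 0.596
```

```bash
python3 st.py; python3 look.py d4; python3 - <<'E'
from h import *
r=imaging.capture('side'); np.savez('side11.npz',img=r['img'],mtx=r['mtx'],pose=r['pose'])
cv2.imwrite('pics/s11.png',cv2.resize(r['img'][100:170,200:280],None,fx=8,fy=8,interpolation=cv2.INTER_CUBIC))
E
```

```text
23.6 [0.5568 0.2241 0.144 ] panel [142.476   71.0442  22.7369] h 0.09452794100811987 yaw 102.27690549102809 F [-1.8579 -0.1761  2.2155] M [0.1922 0.3857 0.102 ]
23.6 [0.5568 0.2241 0.144 ] [-0.2126  0.9771 -0.    ] 0.5960760767652463 [-1.8579 -0.1761  2.2155]
(0.16, 0.134, 0.011) [392.9066 313.7833]
(0.16, 0.006, 0.011) [164.6179 314.1816]
(0.16, -0.105, 0.011) [ 23.0226 296.7358]
```

View pics/s11.png

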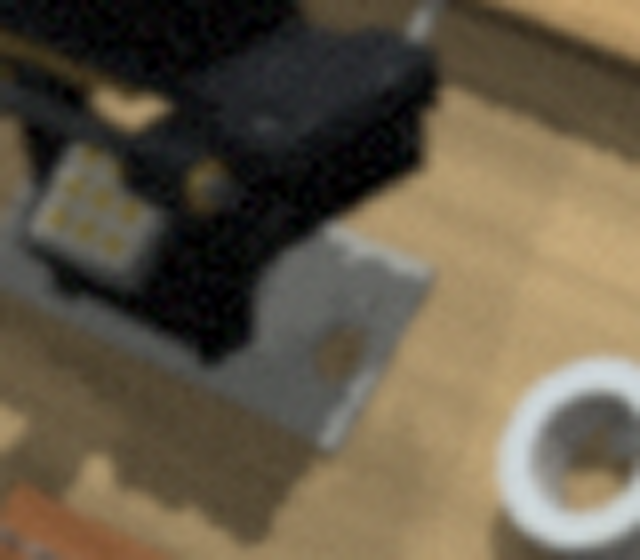

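View pics/d4.png

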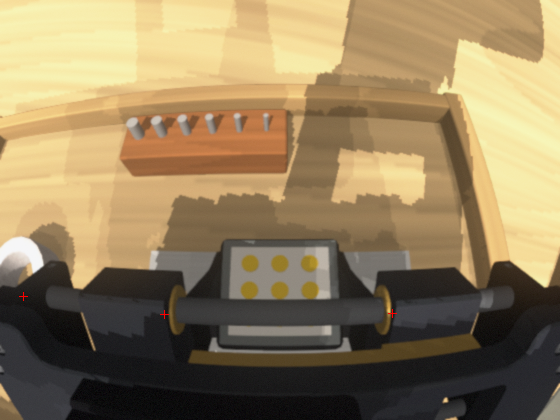

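Request:
send_rows(plan=[[[-0.04,-0.009,-0.034,0,1],[-0.04,-0.009,-0.034,0,1],[0,0,0,0,1]]])

```text
time_s: 24.0
position: [0.5548, 0.2237, 0.1424]
tcp_rot: [[-0.977, -0.213, 0.0], [-0.213, 0.977, 0.0], [-0.0, -0.0, -1.0]]
force: [-2.5, -0.8, 4.7]
opening: 0.596
```

```bash
python3 st.py
```

```text
24.0 [0.5548 0.2237 0.1424] panel [139.9089  71.0104  22.7388] h 0.09256022791722404 yaw 102.27504030732598 F [-2.5429 -0.7569  4.7076] M [0.1625 0.458  0.0786]
```

Request:
send_rows(plan=[[[-0.04,-0.009,-0.034,0,1],[-0.04,-0.009,-0.034,0,1],[0,0,0,0,1]]])

```text
time_s: 24.3
position: [0.5532, 0.2232, 0.141]
tcp_rot: [[-0.977, -0.213, 0.002], [-0.213, 0.977, 0.0], [-0.002, -0.0, -1.0]]
force: [-1.0, -0.5, 6.8]
opening: 0.594
```

```bash
python3 st.py
```

```text
24.3 [0.5532 0.2232 0.141 ] panel [137.7271  70.9585  22.7788] h 0.090863098654935 yaw 102.28694504356525 F [-0.9711 -0.5076  6.8007] M [0.15   0.3414 0.1595]
```

Request:
send_rows(plan=[[[-0.04,-0.009,-0.034,0,1],[-0.04,-0.009,-0.034,0,1],[0,0,0,0,1]]])

```text
time_s: 24.6
position: [0.553, 0.2232, 0.141]
tcp_rot: [[-0.977, -0.213, 0.008], [-0.213, 0.977, 0.002], [-0.008, -0.0, -1.0]]
force: [-0.3, 0.0, 14.6]
opening: 0.597
```

```bash
python3 st.py; python3 look.py d5; python3 - <<'E'
from h import *
r=imaging.capture('side'); np.savez('side12.npz',img=r['img'],mtx=r['mtx'],pose=r['pose'])
cv2.imwrite('pics/s12.png',cv2.resize(r['img'][100:170,200:280],None,fx=8,fy=8,interpolation=cv2.INTER_CUBIC))
d=np.load('w_d5.npz'); cv2.imwrite('pics/d5z.png',cv2.resize(d['img'][225:300,130:430],None,fx=2.6,fy=2.6,interpolation=0))
E
```

```text
24.6 [0.553  0.2232 0.141 ] panel [137.5724  70.9838  22.8772] h 0.09068138693994025 yaw 102.29293512681676 F [-0.3065  0.0466 14.6091] M [0.1567 0.297  0.1086]
24.6 [0.553  0.2232 0.141 ] [-0.2129  0.9771 -0.0002] 0.5972471082117264 [-0.3065  0.0466 14.6091]
(0.16, 0.134, 0.011) [393.3213 322.2382]
(0.16, 0.006, 0.011) [164.4218 322.5552]
(0.16, -0.105, 0.011) [ 22.5066 303.5223]
```

View pics/s12.png

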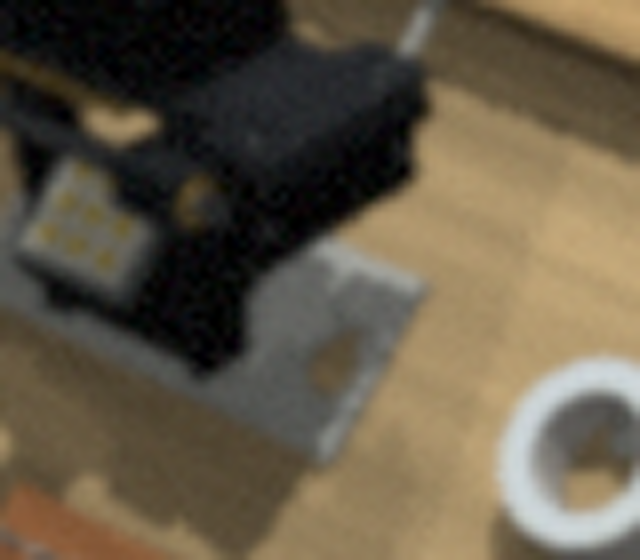

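View pics/d5z.png

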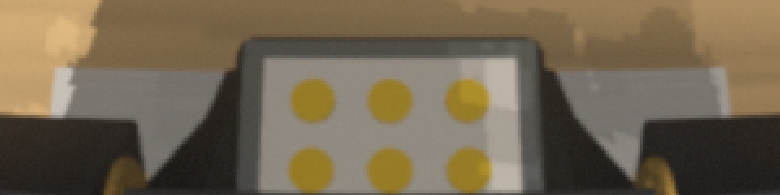

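Request:
send_rows(plan=[[[0.02,0.005,0.02,0,0.6],[0,0,0,0,-0.2],[0,0,0,0,-0.7],[0,0,0,0,-0.7],[0,0,0,0,-0.7],[0,0,0.1,0,-0.7],[0,0,0.3,0,-0.7],[0,0,0.6,0,-0.7],[0,0,0.8,0,-0.7],[0,0,0.9,0,-0.7],[-0.3,0,0.9,0,-0.7],[-0.5,0,0.5,0,-0.7],[-0.4,0,0,0,-0.7],[0,0,0,0,-0.7]]])

```text
time_s: 26.1
position: [0.5126, 0.2228, 0.2615]
tcp_rot: [[-0.977, -0.213, -0.001], [-0.213, 0.977, -0.0], [0.001, 0.0, -1.0]]
force: [0.5, -0.1, 0.3]
opening: 0.85
```

```bash
python3 look.py e1; python3 - <<'E'
from h import *
r=imaging.capture('side'); np.savez('side13.npz',img=r['img'],mtx=r['mtx'],pose=r['pose'])
cv2.imwrite('pics/s13.png',cv2.resize(r['img'][80:230,150:350],None,fx=4,fy=4,interpolation=cv2.INTER_CUBIC))
d=np.load('w_e1.npz'); cv2.imwrite('pics/e1z.png',cv2.resize(d['img'][130:270,150:430],None,fx=2.8,fy=2.8,interpolation=cv2.INTER_CUBIC))
E
```

```text
26.1 [0.5126 0.2228 0.2615] [-0.2131  0.977   0.0002] 0.8501499193745514 [ 0.5208 -0.0974  0.2897]
(0.16, 0.134, 0.011) [339.3219 280.7946]
(0.16, 0.006, 0.011) [201.9873 280.5672]
(0.16, -0.105, 0.011) [100.1412 275.1574]
```

View pics/e1.png

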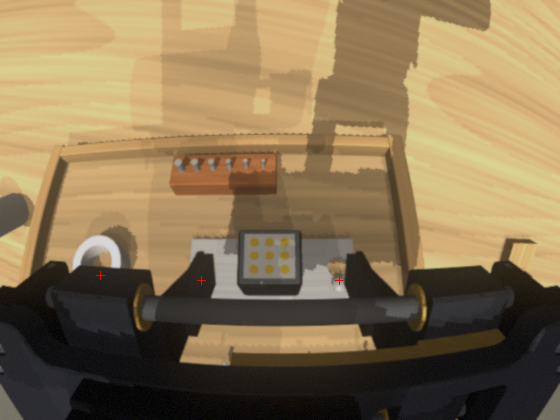

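View pics/s13.png

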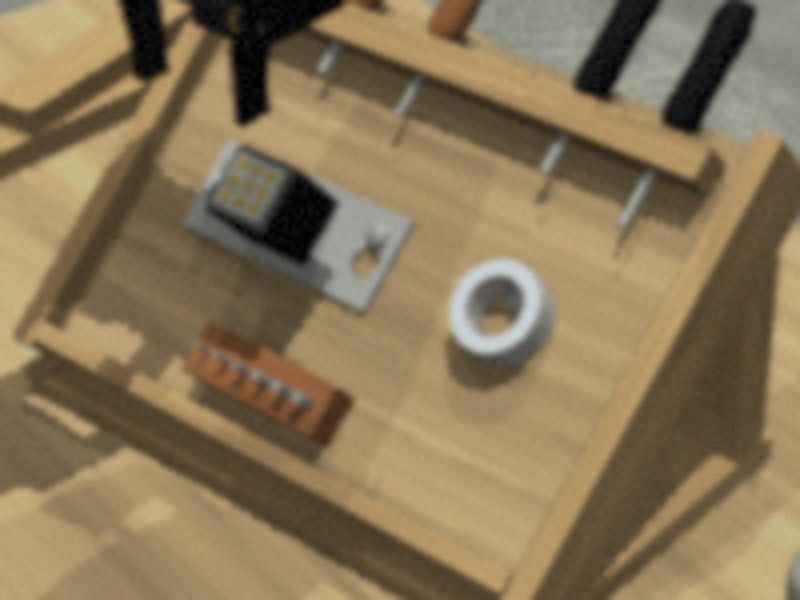

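Request:
send_rows(plan=[[[0.4,0,0.6,0,-0.7],[0.8,0,0.8,0,-0.7],[0.8,0,0.8,0,-0.7],[0.4,0,0.3,0,-0.7],[0,0,0,0,-0.7]]])

```text
time_s: 26.7
position: [0.5895, 0.2225, 0.3368]
tcp_rot: [[-0.977, -0.212, 0.003], [-0.212, 0.977, 0.0], [-0.003, -0.0, -1.0]]
force: [-0.5, -0.4, -1.0]
opening: 0.852
```

```bash
python3 look.py e2; python3 - <<'E'
from h import *
d=np.load('w_e2.npz'); cv2.imwrite('pics/e2z.png',cv2.resize(d['img'][130:270,150:430],None,fx=2.8,fy=2.8,interpolation=cv2.INTER_CUBIC))
E
```

```text
26.7 [0.5895 0.2225 0.3368] [-0.2115  0.9774 -0.0003] 0.8524370221429494 [-0.4638 -0.3907 -1.0027]
(0.16, 0.134, 0.011) [346.7075 183.1096]
(0.16, 0.006, 0.011) [227.1176 183.392 ]
(0.16, -0.105, 0.011) [132.662  185.6617]
```

View pics/e2z.png

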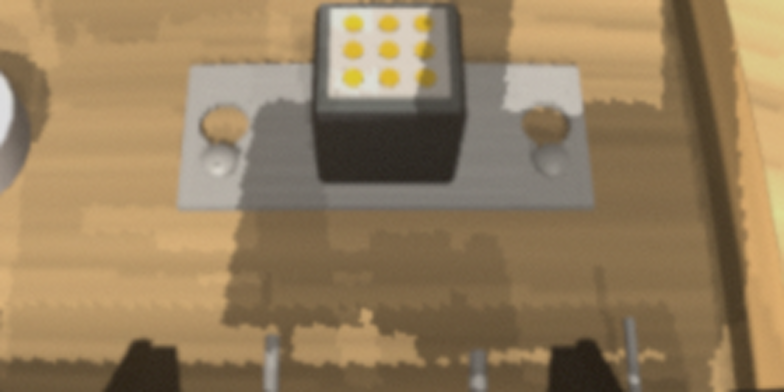

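```bash
python3 - <<'E'
from h import *
d=np.load('w_e2.npz'); r=dict(mtx=d['mtx'])
f=lambda a,b:(150+a/2.8,130+b/2.8)
for nm,u,z in [('headR',f(220,159),.0105),('headL',f(551,160),.0105),('holeR',f(224,125),.004),('holeL',f(547,125),.004),('lowR',f(190,64),.004),('lowL',f(580,65),.004),('upR',f(180,209),.004),('upL',f(593,207),.004),('midlow',f(388,63),.004)]:
    print(nm,ray2panel(PP,*fray(r,d['W'],u),z)*1000)
E
```

```text
headR [163.8418   7.7565  10.5   ]
headL [164.6078 133.7488  10.5   ]
holeR [145.4193   7.1947   4.    ]
holeL [145.6824 135.1201   4.    ]
lowR [116.1747  -9.0847   4.    ]
lowL [116.8222 152.0689   4.    ]
upR [181.6136  -7.5847   4.    ]
upL [181.3292 150.0807   4.    ]
midlow [117.0676  72.33     4.    ]
```

```bash
python3 - <<'E'
from h import *
r=imaging.capture('side'); cv2.imwrite('pics/f.png',r['img'])
for t in ['tape_measure','sanding_block','glue_bottle','tape_roll','lamp']:
    print(t,[(np.array(x['at']),round(x['conf'],2)) for x in mark_of('side',t)[:1]])
print(bot.read_state()['time_s'],'tape exp',P2W(PP,(.148,-.105,0)),'lamp exp',P2W(PP,(.146,.07,0)))
E
```

```text
tape_measure [(array([ 0.5968, -0.3519,  0.0059]), 0.55)]
sanding_block [(array([ 0.4188, -0.3886,  0.0007]), 0.62)]
glue_bottle [(array([ 0.6383, -0.2011,  0.0019]), 0.77)]
tape_roll [(array([0.6143, 0.0554, 0.1295]), 0.96)]
lamp [(array([0.5724, 0.2308, 0.1281]), 0.93)]
27.05 tape exp [0.6128 0.0562 0.1301] lamp exp [0.5739 0.2268 0.1288]
```

View pics/f.png

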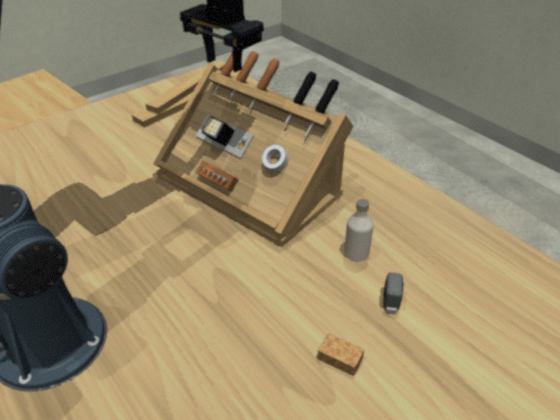

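The last side picture shows the lamp on the rack around pixel (222,133), the roll at (273,157), and the bottle, tape measure and sanding block where they started. I'm handing in.

```bash
python3 -c "
from rig import bot
print(bot.hand_in())"
```

```text
the job is handed in; nothing more can be done
None
```

The job is done and handed in at about 27 s. I moved the roll of tape to the spare screw, then hung the lamp on the left and middle screws.

To match the slope, I tilted the lamp in the grip against the panel. I then put both keyholes over the screw heads, slid the lamp down until it stopped, let go and moved clear.

What the last checks showed:
- **Lamp:** the wrist picture shows both heads in their slots. The measured head-to-hole distances are 18.4 and 18.9 mm against the nominal 18 mm. The slide came to a firm stop, with the force rising to about 15 N.
- **Tape roll:** it hangs on the spare screw, with the screw head at the top of its bore. Its position is within 2 mm of expected.
- **Other things:** the tape measure, sanding block and glue bottle read within about 4 mm of their starting positions, which is the networks' accuracy.

**Disagreements:** the wrist camera placed the screws about 3 mm further up the slope than the fixed cameras did. I positioned the lamp relative to the screws in the wrist view, so this did not affect the fit. The network's final lamp position was 4 mm off in y, within its accuracy. The lamp also slipped a few millimetres in the grip while I tilted it, so I measured it again before placing it.

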